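Put the deep sockets away and pin the case shut

ROBOT

A 7-joint arm with a two-finger parallel gripper is mounted at the origin on the work surface. World frame = base frame: x ahead of the robot, y to its left, z up, the work surface at z = 0. Lengths are in mm, angles in rad, forces in N, time in s.
With the tool pointing down it reaches from about 400 to 875 mm from the base axis. Payload 4.4 kg.
Tool frame: the origin (TCP) lies at the very end of the fingers, on their centre line; the grasp point (between the pads) lies 19 mm behind it (ctrl.grasp_offset is the distance from the TCP to the grasp point, in mm); z points along the fingers, y is the line along which they close (so a half turn about z gives the same grasp; the last joint's range is limited). The gripper opens to 85 mm and grips with 20 to 120 N. Pads are 22 mm wide; open, the fingers measure 114 mm over their backs; the gripper's body (76 mm by 85 mm) begins 54 mm behind the grasp point. The pads swing forward as they close: fully open they stand 13 mm farther back than shut.
Start: joints at [1.048, 0.628, 0.038, 1.517, -0.027, 0.996, -0.02], TCP at [286.729, -583.356, 231.313] pointing down, gripper open.
Joint ranges: [-3.06, 3.06], [-0.37, 2.12], [-1.25, 1.32], [0.18, 2.47], [-1.1, 4.24], [0.23, 1.98], [-2.94, 2.94]. Speed limits (rad/s): [2.57, 2.57, 3.14, 3.14, 3.14, 3.14, 3.14].

INTERFACE

Orientations are given as a 3x3 rotation matrix whose columns are the frame's x, y, z axes.
In Python, from bench import ctrl, imaging, sign_off gives the robot as it stands. The module is installed in compiled form; this text tells all that it offers.
- The arm moves only by the tool send_rows, never from a script. Its argument "plan" is a list of rows, each a list of 3 entries, a list of its own where there are three numbers: the shift along the tool's x, y, z in mm, then the turn, a rotation vector about the tool's x, y, z in degrees, then the opening, from 0 (shut) to 1 (fully open). A call has 1 to 8 rows; each row is the pose to reach, as a shift and turn from the pose commanded when the call began, along the tool's axes at that moment; what a row does not reach only later rows make up. A row lasts 1/10 s, in which the tool goes at most 50 mm and 8.59 degrees, less where a joint would pass 70% of its speed; a pose out of reach is approached as far as the arm can. A call with a gripper value outside its range is refused whole. The fingers move at their own pace and stop on an object; "newtons" is the grip in N (left out, the last holds). Time passes only in rows, so rows that repeat a pose let the fingers close. It gives the time, the measured TCP pose, the force, the opening and the grip force at its end, in the units of the state.
- ctrl.get_obs(): the state, without advancing time (a new reading comes with each control period).
- imaging.get_image(name): name is "scene" or "top"; returns a dict with "image" (480x640x3 uint8, blue, green, red), "range_z" (480x640 float32, mm along the optical axis (not along the pixel's ray), 0 where there is no reading), "K" (3x3 intrinsics, pixels), "T" (4x4, takes a point from camera to world coordinates). Camera axes: x right, y down, z forward; pixel columns grow to the right and rows downward; lengths in mm; the calibration is good to about 2 mm. A picture is of the moment at which its call begins.
- sign_off(): hands the job in; it is judged then, once.
The state is a dict: "time_s": time; "qpos": joint angles; "joint_velocities": joint speeds; "joint_torque": joint torques, N m; "tool_pos": TCP position; "tool_rot": TCP orientation; "ft_force": force on the tool from outside, world axes, zero at the start; "wrist_torque": the same for the moment, N m; "opening": opening from 0.0 (shut) to 1.0 (fully open); "gripper_force": force on a finger pad.
Only numpy, scipy, OpenCV 4.12 (cv2) and the standard library are available. Lean on these libraries where they do the work, as an engineer would, in place of code of your own. Each camera call takes 0.05 s, during which the arm holds its last target. There are 200 camera calls.

TASK

Put the bench's socket case in order: some of its pockets already hold short sockets sunk out of sight, so feel for the empty pockets and stand every deep socket from the bench in one of its own, right down on the pocket's floor. Then close the lid fully without slamming it, and push the red-gripped lock pin through the lid's hasp and the case's boss until its grip is up against the hasp. Leave the dish, the can and the wrench where they are.

Things in the scene. Friction and masses are not known exactly. Their poses are not given: they have to be found in the camera images.
- deep0: Deep socket, a bright steel cylinder 30 mm in diameter and 80 mm tall with a red band near its top, 0.22 kg; starts standing on the bench on the robot's right. Origin at the centre of its underside, z along its axis. None throughout when this socket is absent: three to five of the five are there.
- deep1: Deep socket, a bright steel cylinder 30 mm in diameter and 80 mm tall with a green band near its top, 0.22 kg; starts standing on the bench on the robot's right. Origin at the centre of its underside, z along its axis. None throughout when this socket is absent: three to five of the five are there.
- deep2: Deep socket, a bright steel cylinder 30 mm in diameter and 80 mm tall with a blue band near its top, 0.22 kg; starts standing on the bench on the robot's right. Origin at the centre of its underside, z along its axis. None throughout when this socket is absent: three to five of the five are there.
- deep3: Deep socket, a bright steel cylinder 30 mm in diameter and 80 mm tall with a yellow band near its top, 0.22 kg; starts standing on the bench on the robot's right. Origin at the centre of its underside, z along its axis. None throughout when this socket is absent: three to five of the five are there.
- deep4: Deep socket, a bright steel cylinder 30 mm in diameter and 80 mm tall with a orange band near its top, 0.22 kg; starts standing on the bench on the robot's right. Origin at the centre of its underside, z along its axis. None throughout when this socket is absent: three to five of the five are there.
- case: Blue socket case, black inside, bolted to the bench: base 232 (its x) x 124 (its y) x 50 mm high, lid hinged on its +y side, hasp in the middle of its -y side. Origin: centre of its underside, on the bench; z up. Eight square pockets, 4 along x by 2 along y, pitch 56 mm, 38 mm wide, 46 mm deep (floor 4 mm above the bench). Two or three of them hold short sockets, see pocket0.
- lid (a joint): Lid hinge, rad: 0 shut, 2.0 to 2.15 at the start (open, leaning back past upright, away from the hasp). Friction hinge: the lid stays where left; 3 to 6 N at its free edge moves it. The lid is a shell 232 x 124 mm, 44 mm deep outside, 40 inside, with the hasp tongue on its free edge. Hinge line parallel to the case's x at y = +62, z = 50 mm in the case's frame.
- lid_edge (a point): Middle of the lid's free edge, at the corner of its outer top face and its front wall: 124 mm from the hinge line across the lid and 44 mm above it when shut. Its axes are the lid's (the case's when shut).
- hasp_mouth (a point): Where the pin goes in: centre of the 14 mm hole in the front of the lid's hasp tongue (6 mm thick, 44 wide) as it lies when shut; case y = -96 mm, 38 mm above the bench. Fixed to the case, with the case's axes; the pin goes in level, along +y. Behind the tongue a steel boss on the case (44 wide, 28 deep, 24 to 52 mm above the bench) has the same 14 mm hole, 28 mm deep.
- hasp_end (a point): 32 mm farther along the same hole, where the pin's tip lies when the pin is home.
- pin: Loose lock pin lying flat on the bench between case and sockets: round steel shaft, 10 mm diameter, 32 mm long, tapered tip; flat red grip 24 mm wide (x), 28 long (y), 10 thick (z); 60 g. Origin on its underside below the shoulder where grip meets shaft; shaft along +y, grip from y = -28 to 0 mm, axis 5 mm above the underside. Symmetrical: either flat side may be up.
- pin_shoulder (a point): On the pin's axis where the grip meets the shaft.
- pin_tip (a point): On the pin's axis at the tip of its shaft, 32 mm from the shoulder.
- dish: Bystander: steel parts dish, 110 mm across, 28 mm high. Leave it alone.
- can: Bystander: upright spray can, 60 mm in diameter, 150 mm high, with an orange label. Leave it alone.
- wrench: Bystander: wrench, 200 mm long, lying flat. Leave it alone.
- pocket0 (a point): Centre of the mouth of pocket 0, level with the rim: case x = -84 mm, y = -28 mm. In each run two or three of the eight pockets hold a short dark socket, 30 mm in diameter and 30 mm tall, loose on the floor, top 16 mm below the rim; which ones is not reported. A deep socket in an empty pocket stands 34 mm proud of the rim; on top of a short one 64 mm, and the lid cannot shut.
- pocket1 (a point): Centre of the mouth of pocket 1, level with the rim: case x = -28 mm, y = -28 mm.
- pocket2 (a point): Centre of the mouth of pocket 2, level with the rim: case x = +28 mm, y = -28 mm.
- pocket3 (a point): Centre of the mouth of pocket 3, level with the rim: case x = +84 mm, y = -28 mm.
- pocket4 (a point): Centre of the mouth of pocket 4, level with the rim: case x = -84 mm, y = +28 mm.
- pocket5 (a point): Centre of the mouth of pocket 5, level with the rim: case x = -28 mm, y = +28 mm.
- pocket6 (a point): Centre of the mouth of pocket 6, level with the rim: case x = +28 mm, y = +28 mm.
- pocket7 (a point): Centre of the mouth of pocket 7, level with the rim: case x = +84 mm, y = +28 mm.
Not all that is in view belongs to the job. What is shaped like the deep3 but turquoise is not meant.

How it is judged (in metres and radians):
On the way, in this order (a step that is already met when the one before it is completed fails the run):
1. every deep socket stands on the floor of a pocket (z of deep0 in the frame of case between -0.004 and 0.012 m and x of deep0 in the frame of case between -0.105 and 0.105 m and y of deep0 in the frame of case between -0.05 and 0.05 m and angle between each of deep0, deep1, deep2, deep3, deep4's own z axis and vertical below 0.3 rad and z of deep1 in the frame of case between -0.004 and 0.012 m and x of deep1 in the frame of case between -0.105 and 0.105 m and y of deep1 in the frame of case between -0.05 and 0.05 m and z of deep2 in the frame of case between -0.004 and 0.012 m and x of deep2 in the frame of case between -0.105 and 0.105 m and y of deep2 in the frame of case between -0.05 and 0.05 m and z of deep3 in the frame of case between -0.004 and 0.012 m and x of deep3 in the frame of case between -0.105 and 0.105 m and y of deep3 in the frame of case between -0.05 and 0.05 m and z of deep4 in the frame of case between -0.004 and 0.012 m and x of deep4 in the frame of case between -0.105 and 0.105 m and y of deep4 in the frame of case between -0.05 and 0.05 m), for 0.2 s.
2. the lid is shut over them (all of step 1 and value of joint lid below 0.03 rad), for 0.2 s.
3. the lock pin is through the hasp and the boss, its grip against the hasp (value of joint lid below 0.03 rad and distance between pin_shoulder and hasp_mouth below 0.008 m and distance between pin_tip and hasp_end below 0.009 m), for 0.2 s.
At the end, for the whole second after the job is handed in: Every deep socket stands upright (within 17 degrees) in a pocket with its underside within 12 mm of the case's underside, the lid is shut to within 0.03 rad, and the pin rests in hasp and boss with its shoulder within 8 mm of the hasp's mouth and its tip within 9 mm of the hole's end point (all of step 1 and all of step 3 and linear speed of pin below 0.02 m/s); the robot touches nothing.
It fails at once if the dish is shifted by more than 30 mm (distance of dish from where it was at the start of the episode above 0.03 m).
It fails at once if the can is shifted by more than 30 mm (distance of can from where it was at the start of the episode above 0.03 m).
It fails at once if the wrench is shifted by more than 30 mm (distance of wrench from where it was at the start of the episode above 0.03 m).
It fails at once if the lid is slammed (closing faster than 3 rad/s) (velocity of joint lid below -3 rad/s).
Of deep0, deep1, deep2, deep3, deep4 only 3 to 5 are there at a start; the rules pass over those that are not, and their reading is None.
Of short0, short1, short2, short3, short4, short5, short6, short7 only 2 to 3 are there at a start; the rules pass over those that are not, and their reading is None.
At some moment in a run one of pin may be knocked a few centimetres aside while the robot is not near it.
It also fails if it takes over 210 s, if anything falls off the work surface, if the arm or the gripper's body presses on something with over 40 N, if the wrist force passes 120 N, or if a joint passes its speed limit or range.

## Working session

There is one attempt and no reset: what is moved stays moved. The work goes in short steps, Python scripts to look and compute and a tool call to move; the robot and the scene stay as the last step left them, time stands still between calls to the robot, and variables do not carry over. Pictures are saved under pics/ and viewed, at most 14 in all, crops included, and the job is handed in when it is done.

Besides the shell and the picture viewer there is one more tool, called after ">>>" as name(argument=value, ...), one argument or row to a line, values as JSON. send_rows: Moves the arm, as the interface text tells. Its arguments: {"type":"object","properties":{"plan":{"type":"array","items":{"type":"array"}},"newtons":{"type":"number"}},"required":["plan"]}

```bash
mkdir -p pics; python3 - <<'E'
from bench import ctrl, imaging
import cv2,numpy as np
for n in("scene","top"):
    d=imaging.get_image(n); cv2.imwrite(f"pics/{n}0.png",d["image"]); np.savez(f"{n}0.npz",**d)
    print(n,d["K"].round(1).tolist(),d["T"].round(3).tolist())
o=ctrl.get_obs();print(o["tool_pos"],np.round(o["tool_rot"],3).tolist(),o["ft_force"],o["opening"],o["time_s"],ctrl.grasp_offset)
E
```

```text
scene [[548.2, 0.0, 313.5], [0.0, 548.2, 241.0], [0.0, 0.0, 1.0]] [[0.749, 0.443, -0.492, 1193.666], [0.662, -0.486, 0.57, -695.419], [0.013, -0.753, -0.658, 859.888], [0.0, 0.0, 0.0, 1.0]]
top [[499.1, 0.0, 325.0], [0.0, 499.1, 249.6], [0.0, 0.0, 1.0]] [[0.016, -0.999, 0.05, 525.908], [-1.0, -0.016, 0.003, -9.802], [-0.002, -0.05, -0.999, 1300.248], [0.0, 0.0, 0.0, 1.0]]
[ 286.47750098 -582.84239541  230.47545497] [[0.897, 0.441, -0.001], [0.441, -0.897, 0.002], [-0.0, -0.002, -1.0]] [-0.34471398  0.0714933   0.44088253] 0.9996947606494863 0.1 18.700000000000003
```

View pics/top0.png

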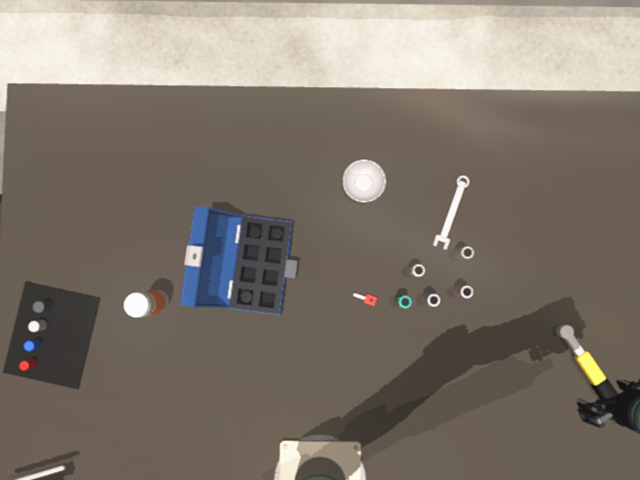

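View pics/scene0.png

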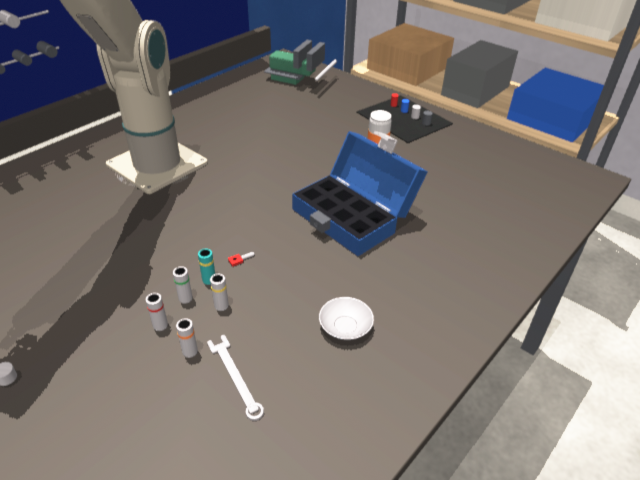

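```bash
cat > h.py <<'E'
import numpy as np,cv2
from bench import ctrl,imaging
def pts(d):
    z=d["range_z"].astype(float);K=d["K"];v,u=np.mgrid[0:480,0:640]
    P=np.stack([(u-K[0,2])/K[0,0]*z,(v-K[1,2])/K[1,1]*z,z],-1)
    return P@d["T"][:3,:3].T+d["T"][:3,3]
def obs():
    o=ctrl.get_obs();print("t",round(o["time_s"],2),"tcp",np.round(o["tool_pos"],1),"R",np.round(o["tool_rot"],3).tolist(),"F",np.round(o["ft_force"],1),"op",round(o["opening"],3),"gf",np.round(o["gripper_force"],1),"q",np.round(o["qpos"],2));return o
def dist(target,o=None):
    o=o or ctrl.get_obs();return np.round(np.array(o["tool_rot"]).T@(np.array(target)-o["tool_pos"]),1)
E
python3 - <<'E'
from h import *
from scipy import ndimage as nd
d=dict(np.load("top0.npz"));P=pts(d);im=d["image"]
# socket tops
m=(P[...,2]>60)&(P[...,2]<100);m[:, :340]=0;m[:,560:]=0
l,n=nd.label(nd.binary_closing(m,iterations=1))
for i in range(1,n+1):
    q=l==i
    if q.sum()>15:
        v,u=np.nonzero(q);c,r=cv2.minEnclosingCircle(np.stack([u,v],1).astype(np.float32));
        print("sock",q.sum(),P[q].mean(0).round(1),np.array(c).round(1),round(r,1),im[q].mean(0).round())
h=cv2.cvtColor(im,cv2.COLOR_BGR2HSV)
red=(h[...,1]>150)&((h[...,0]<8)|(h[...,0]>172))&(h[...,2]>80);red[:,:340]=0;red[:,390:]=0;red[:260]=0;red[330:]=0
v,u=np.nonzero(red);print("grip",cv2.minAreaRect(np.stack([u,v],1).astype(np.float32)),P[red].mean(0))
br=(im.min(2)>150);br[:,:345]=0;br[:,372:]=0;br[:280]=0;br[310:]=0;v,u=np.nonzero(br);print("shaft",P[br].mean(0),list(zip(u,v)))
# case rim
rim=(abs(P[...,2]-50)<6);rim[:,:225]=0;rim[:,305:]=0;rim[:200]=0;rim[330:]=0
Q=P[rim][:,:2].astype(np.float32);print("rim",cv2.minAreaRect(Q),rim.sum())
c=im[195:325,175:310];cc=cv2.resize(np.clip(c.astype(float)*2.5,0,255).astype(np.uint8),None,fx=4,fy=4,interpolation=cv2.INTER_CUBIC)
z=np.clip(P[195:325,175:310,2]*4,0,255).astype(np.uint8);z=cv2.cvtColor(cv2.resize(z,None,fx=2,fy=2,interpolation=0),cv2.COLOR_GRAY2BGR)
o=np.zeros((520,800,3),np.uint8);o[:,:540]=cc;o[:260,540:800]=z[:,:260];cv2.imwrite("pics/c1.png",o)
E
```

```text
sock 140 [ 585.2 -353.    77.7] [466.3 252.3] 7.1 [142. 148. 157.]
sock 132 [ 540.7 -232.8   86.7] [417.8 270. ] 6.5 [152. 157. 163.]
sock 136 [ 490.2 -351.8   77.5] [465.7 291.3] 6.9 [147. 151. 158.]
sock 134 [ 469.  -271.4   77.6] [432.8 299.7] 6.8 [154. 158. 161.]
sock 132 [ 463.7 -202.8   77.8] [404.7 301.1] 6.5 [142. 152.  86.]
grip ((370.0, 299.5), (11.067971229553223, 9.17060375213623), 18.434947967529297) [ 464.07797356 -125.57362138    8.72661181]
shaft [471.55904052 -95.90095774   7.1558604 ] [(np.int64(354), np.int64(293)), (np.int64(355), np.int64(293)), (np.int64(353), np.int64(294)), (np.int64(354), np.int64(294)), (np.int64(355), np.int64(294)), (np.int64(356), np.int64(294)), (np.int64(357), np.int64(294)), (np.int64(358), np.int64(294)), (np.int64(353), np.int64(295)), (np.int64(354), np.int64(295)), (np.int64(355), np.int64(295)), (np.int64(356), np.int64(295)), (np.int64(357), np.int64(295)), (np.int64(358), np.int64(295)), (np.int64(359), np.int64(295)), (np.int64(360), np.int64(295)), (np.int64(361), np.int64(295)), (np.int64(354), np.int64(296)), (np.int64(355),
[... 290 characters left out ...]
p.int64(296)), (np.int64(357), np.int64(297)), (np.int64(358), np.int64(297)), (np.int64(359), np.int64(297)), (np.int64(360), np.int64(297)), (np.int64(361), np.int64(297)), (np.int64(362), np.int64(297)), (np.int64(363), np.int64(297)), (np.int64(364), np.int64(297)), (np.int64(365), np.int64(297)), (np.int64(360), np.int64(298)), (np.int64(361), np.int64(298)), (np.int64(362), np.int64(298)), (np.int64(363), np.int64(298)), (np.int64(364), np.int64(298)), (np.int64(365), np.int64(298)), (np.int64(362), np.int64(299)), (np.int64(363), np.int64(299)), (np.int64(364), np.int64(299))]
rim ((549.061279296875, 154.1155242919922), (249.85467529296875, 181.68040466308594), 1.458762764930725) 3580
```

View pics/c1.png

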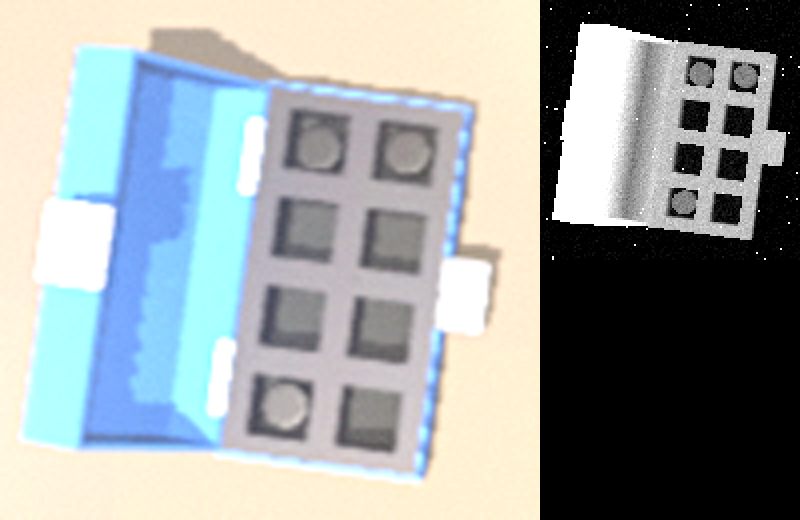

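```bash
cat >> h.py <<'E'
def ray(d,u,v,z):
    r=d["T"][:3,:3]@np.linalg.solve(d["K"],[u,v,1.]);c=d["T"][:3,3];return c+r*(z-c[2])/r[2]
E
python3 - <<'E'
from h import *
from scipy import ndimage as nd
d=dict(np.load("top0.npz"));P=pts(d)
for n,(u,v) in dict(o466=(466.3,252.3),y418=(417.8,270),r466=(465.7,291.3),g433=(432.8,299.7),turq=(404.7,301.1)).items():
    q=np.zeros((480,640),bool);q[int(v)-9:int(v)+10,int(u)-9:int(u)+10]=1;q&=(P[...,2]>72)&(P[...,2]<90)
    vv,uu=np.nonzero(q);print(n,ray(d,u,v,80)[:2].round(1),ray(d,uu.mean(),vv.mean(),80)[:2].round(1),np.median(P[q],0).round(1),im if 0 else "")
m=(P[...,2]<43);m[:,:238]=0;m[:,292:]=0
l,n=nd.label(m);C=[]
for i in range(1,n+1):
    q=l==i
    if 100<q.sum()<500:
        vv,uu=np.nonzero(q);w=ray(d,uu.mean(),vv.mean(),50);C.append(w[:2]);print(q.sum(),uu.mean().round(1),vv.mean().round(1),w.round(1),np.median(P[q][:,2]).round(1))
C=np.array(C);print(len(C))
if len(C)==8:
    G=np.array([[x,y] for y in(-28,28) for x in(-84,-28,28,84)],float)
    c=C.mean(0);best=C-c
    th=np.radians(-7)
    for _ in range(5):
        R=np.array([[np.cos(th),-np.sin(th)],[np.sin(th),np.cos(th)]]);W=G@R.T
        k=[np.argmin(np.linalg.norm(best-w,axis=1)) for w in W];B=best[k]
        th=np.arctan2((G[:,0]*B[:,1]-G[:,1]*B[:,0]).sum(),(G*B).sum())
    R=np.array([[np.cos(th),-np.sin(th)],[np.sin(th),np.cos(th)]])
    print("case",c,th,np.degrees(th),"res",(B-G@R.T).round(1).tolist());print((G@R.T+c).round(1).tolist())
    np.savez("case.npz",c=c,R=R,th=th)
    for p in([0,-96],[0,-64]):print((R@np.array(p)+c).round(1))
E
```

```text
o466 [ 585.4 -352. ] [ 585.5 -354.2] [ 586.1 -354.3   79.9] 
y418 [ 540.3 -233.7] [ 540.8 -235.4] [ 540.4 -235.6   79.1] 
r466 [ 490.3 -350.7] [ 490.  -352.8] [ 490.8 -353.1   79. ] 
g433 [ 468.6 -270.7] [ 468.7 -272.5] [ 468.1 -272.8   79.4] 
turq [ 464.2 -202.3] [ 463.5 -203.1] [ 464.1 -203.5   78.8] 
218 254.5 230.1 [634.5 171.8  50. ] 29.7
218 276.4 233.0 [628.1 116.5  50. ] 29.0
222 251.3 252.0 [579.2 178.4  50. ] 3.7
225 273.5 255.0 [572.6 122.8  50. ] 3.0
222 248.3 274.1 [523.8 184.7  50. ] 3.9
224 270.4 277.0 [517.5 129.3  50. ] 3.8
223 245.3 296.3 [468.3 190.9  50. ] 29.9
224 267.4 299.2 [461.9 135.7  50. ] 3.6
8
case [548.23430741 153.77205127] -0.11490284514460382 -6.5834480808310625 res [[0.3, 0.1], [0.3, 0.2], [-0.2, 0.1], [-0.4, 0.1], [0.3, -0.3], [0.1, -0.1], [-0.1, 0.1], [-0.4, -0.2]]
[[461.6, 135.6], [517.2, 129.2], [572.8, 122.7], [628.5, 116.3], [468.0, 191.2], [523.6, 184.8], [579.3, 178.4], [634.9, 172.0]]
[537.2  58.4]
[540.9  90.2]
```

>>> send_rows(
  plan=[
    [[284, -117, 80], [0, 0, -57.2], 1],
    [[284, -117, 80], [0, 0, -57.2], 1],
    [[284, -117, 80], [0, 0, -57.2], 1],
    [[284, -117, 80], [0, 0, -57.2], 1],
    [[284, -117, 80], [0, 0, -57.2], 1],
    [[284, -117, 80], [0, 0, -57.2], 1],
    [[284, -117, 80], [0, 0, -57.2], 1],
    [[284, -117, 80], [0, 0, -57.2], 1],
  ],
  newtons=40,
)

```text
time_s: 0.9
tool_pos: [492.2, -348.7, 150.2]
tool_rot: [[0.108, 0.994, -0.0], [0.994, -0.108, 0.004], [0.004, -0.0, -1.0]]
ft_force: [-0.1, -0.2, 0.0]
opening: 1.0
gripper_force: 0.0
```

```bash
python3 - <<'E'
from h import *
obs()
for z in(150,50):print(dist([490,-352.5,z]))
E
```

```text
t 0.9 tcp [ 492.2 -348.7  150.2] R [[0.108, 0.994, -0.0], [0.994, -0.108, 0.004], [0.004, -0.0, -1.0]] F [-0.1 -0.2  0. ] op 1.0 gf 0.0 q [ 0.71  0.67 -0.22  1.73  0.19  0.77  0.29]
[-4.  -1.8  0.2]
[ -4.3  -1.8 100.2]
```

>>> send_rows(
  plan=[
    [[-4, -2, 0], [0, 0, 0], 1],
    [[-4, -2, 50], [0, 0, 0], 1],
    [[-4, -2, 100], [0, 0, 0], 1],
    [[-4, -2, 100], [0, 0, 0], 1],
    [[-4, -2, 100], [0, 0, 0], 0.2],
    [[-4, -2, 100], [0, 0, 0], 0],
    [[-4, -2, 100], [0, 0, 0], 0],
    [[-4, -2, 100], [0, 0, 0], 0],
  ],
  newtons=40,
)

```text
time_s: 1.7
tool_pos: [488.8, -358.0, 54.0]
tool_rot: [[0.116, 0.993, 0.004], [0.993, -0.116, -0.003], [-0.002, 0.004, -1.0]]
ft_force: [-1.2, 0.6, 18.4]
opening: 0.334
gripper_force: 39.6
```

```bash
python3 - <<'E'
from h import *
obs()
print(dist([579.3,178.4,160]))
E
```

```text
t 1.7 tcp [ 488.8 -358.    54. ] R [[0.116, 0.993, 0.004], [0.993, -0.116, -0.003], [-0.002, 0.004, -1.0]] F [-1.2  0.6 18.4] op 0.334 gf 39.6 q [ 0.7   0.8  -0.18  1.78  0.24  0.58  0.26]
[ 543.    28.1 -107.1]
```

>>> send_rows(
  plan=[
    [[0, 0, -50], [0, 0, 0], 0],
    [[0, 0, -100], [0, 0, 0], 0],
    [[540, 30, -110], [0, 0, 0], 0],
    [[540, 30, -110], [0, 0, 0], 0],
    [[540, 30, -110], [0, 0, 0], 0],
    [[540, 30, -110], [0, 0, 0], 0],
    [[540, 30, -110], [0, 0, 0], 0],
    [[540, 30, -110], [0, 0, 0], 0],
  ],
)

```text
time_s: 2.5
tool_pos: [538.9, -59.4, 158.0]
tool_rot: [[0.116, 0.993, 0.002], [0.993, -0.116, -0.0], [-0.0, 0.002, -1.0]]
ft_force: [1.5, -0.9, -2.0]
opening: 0.332
gripper_force: 40.7
```

```bash
python3 - <<'E'
from h import *
obs()
print(dist([578.7,173,161]))
E
```

```text
t 2.5 tcp [538.9 -59.4 158. ] R [[0.116, 0.993, 0.002], [0.993, -0.116, -0.0], [-0.0, 0.002, -1.0]] F [ 1.5 -0.9 -2. ] op 0.332 gf 40.7 q [ 0.19  0.58 -0.2   1.89  0.17  0.69 -0.22]
[235.4  12.7  -3. ]
```

>>> send_rows(
  plan=[
    [[235, 12, -3], [0, 0, 0], 0],
    [[235, 12, -3], [0, 0, 0], 0],
    [[235, 12, -3], [0, 0, 0], 0],
    [[235, 12, -3], [0, 0, 0], 0],
    [[235, 12, -3], [0, 0, 0], 0],
    [[235, 12, -3], [0, 0, 0], 0],
    [[235, 12, -3], [0, 0, 0], 0],
    [[235, 12, -3], [0, 0, 0], 0],
  ],
)

```text
time_s: 3.3
tool_pos: [577.6, 168.9, 160.2]
tool_rot: [[0.117, 0.993, 0.0], [0.993, -0.117, -0.002], [-0.001, 0.0, -1.0]]
ft_force: [-0.5, -1.1, -1.9]
opening: 0.336
gripper_force: 40.6
```

```bash
python3 - <<'E'
from h import *
obs()
print(dist([578.7,173,161]))
d=imaging.get_image("top");P=pts(d);im=d["image"]
cv2.imwrite("pics/c2.png",cv2.resize(im[180:340,150:350],None,fx=4,fy=3.75))
d=imaging.get_image("scene");cv2.imwrite("pics/s2.png",cv2.resize(d["image"][60:300,230:490],None,fx=3,fy=2.5))
E
```

```text
t 3.3 tcp [577.6 168.9 160.2] R [[0.117, 0.993, 0.0], [0.993, -0.117, -0.002], [-0.001, 0.0, -1.0]] F [-0.5 -1.1 -1.9] op 0.336 gf 40.6 q [-0.22  0.65 -0.17  1.72  0.15  0.78 -0.58]
[ 4.2  0.6 -0.8]
```

View pics/s2.png

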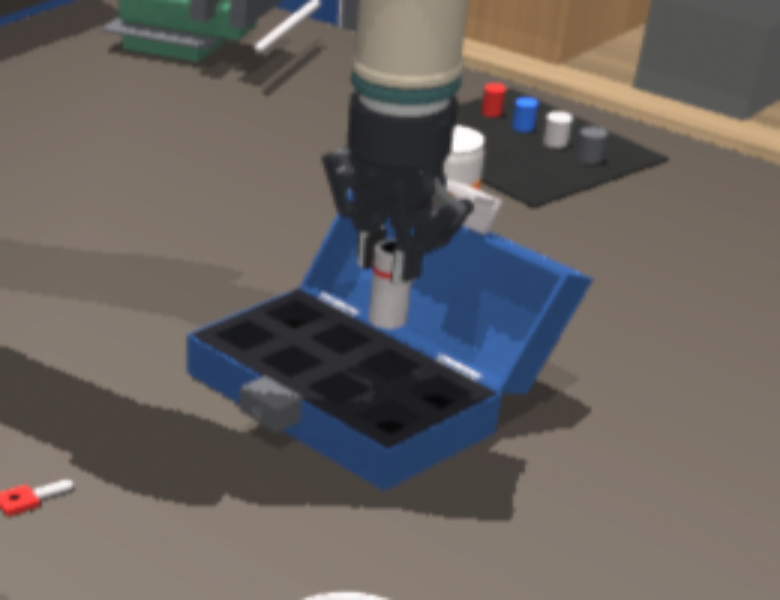

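>>> send_rows(
  plan=[
    [[4, 1, 0], [0, 0, 0], 0],
    [[4, 1, 30], [0, 0, 0], 0],
    [[4, 1, 45], [0, 0, 0], 0],
    [[4, 1, 52], [0, 0, 0], 0],
    [[4, 1, 58], [0, 0, 0], 0],
    [[4, 1, 64], [0, 0, 0], 0],
    [[4, 1, 70], [0, 0, 0], 0],
    [[4, 1, 70], [0, 0, 0], 0],
  ],
)

```text
time_s: 4.2
tool_pos: [578.9, 174.5, 89.4]
tool_rot: [[0.116, 0.993, -0.001], [0.993, -0.116, -0.0], [-0.0, -0.001, -1.0]]
ft_force: [0.8, 0.7, -2.3]
opening: 0.335
gripper_force: 40.6
```

>>> send_rows(
  plan=[
    [[0, 0, 15], [0, 0, 0], 0],
    [[0, 0, 25], [0, 0, 0], 0],
    [[0, 0, 30], [0, 0, 0], 0],
    [[0, 0, 30], [0, 0, 0], 0],
    [[0, 0, 30], [0, 0, 0], 0],
  ],
)

```text
time_s: 4.7
tool_pos: [579.2, 174.7, 59.7]
tool_rot: [[0.115, 0.993, -0.0], [0.993, -0.115, -0.0], [-0.0, -0.0, -1.0]]
ft_force: [-0.1, -0.1, -2.3]
opening: 0.338
gripper_force: 40.8
```

>>> send_rows(
  plan=[
    [[0, 0, 0], [0, 0, 0], 0.5],
    [[0, 0, 0], [0, 0, 0], 0.5],
    [[0, 0, -40], [0, 0, 0], 0.5],
    [[0, 0, -90], [0, 0, 0], 0.5],
    [[-456, -58, -90], [0, 0, 0], 1],
    [[-456, -58, -90], [0, 0, 0], 1],
    [[-456, -58, -90], [0, 0, 0], 1],
    [[-456, -58, -90], [0, 0, 0], 1],
  ],
)

```text
time_s: 5.5
tool_pos: [531.0, -21.3, 150.7]
tool_rot: [[0.115, 0.993, 0.002], [0.993, -0.115, -0.0], [-0.0, 0.002, -1.0]]
ft_force: [1.0, -0.7, -0.3]
opening: 1.002
gripper_force: 0.0
```

```bash
python3 - <<'E'
from h import *
o=obs();print(dist([468.5,-272,150]))
d=imaging.get_image("top");P=pts(d)
q=np.zeros((480,640),bool);q[200:325,235:295]=1;q&=(P[...,2]>70)&(P[...,2]<130)
print(q.sum(),np.median(P[q],0))
E
```

```text
t 5.5 tcp [531.  -21.3 150.7] R [[0.115, 0.993, 0.002], [0.993, -0.115, -0.0], [-0.0, 0.002, -1.0]] F [ 1.  -0.7 -0.3] op 1.002 gf 0.0 q [ 0.12  0.58 -0.19  1.93  0.17  0.65 -0.3 ]
[-256.2  -33.3    0.7]
125 [580.17973462 177.30800385  82.84204825]
```

>>> send_rows(
  plan=[
    [[-254, -33, 0], [0, 0, 0], 1],
    [[-254, -33, 0], [0, 0, 0], 1],
    [[-254, -33, 0], [0, 0, 0], 1],
    [[-254, -33, 0], [0, 0, 0], 1],
    [[-254, -33, 0], [0, 0, 0], 1],
    [[-254, -33, 0], [0, 0, 0], 1],
    [[-254, -33, 0], [0, 0, 0], 1],
    [[-254, -33, 0], [0, 0, 0], 1],
  ],
)

```text
time_s: 6.35
tool_pos: [469.9, -266.5, 150.1]
tool_rot: [[0.114, 0.993, 0.001], [0.993, -0.114, 0.001], [0.001, 0.001, -1.0]]
ft_force: [0.4, -0.2, -0.3]
opening: 1.004
gripper_force: 0.0
```

```bash
python3 - <<'E'
from h import *
print(dist([468.5,-272,51]))
E
```

```text
[-5.7 -0.8 99.1]
```

>>> send_rows(
  plan=[
    [[-3, -1, 0], [0, 0, 0], 1],
    [[-3, -1, 30], [0, 0, 0], 1],
    [[-3, -1, 70], [0, 0, 0], 1],
    [[-3, -1, 98], [0, 0, 0], 1],
    [[-3, -1, 98], [0, 0, 0], 1],
  ],
)

```text
time_s: 6.85
tool_pos: [466.0, -267.9, 48.9]
tool_rot: [[0.112, 0.994, -0.006], [0.994, -0.112, 0.004], [0.003, -0.006, -1.0]]
ft_force: [-0.4, -0.1, 0.9]
opening: 1.003
gripper_force: 0.0
```

>>> send_rows(
  plan=[
    [[-2, 2, -3], [0, 0, 0], 1],
    [[-2, 2, -3], [0, 0, 0], 0],
    [[-2, 2, -3], [0, 0, 0], 0],
    [[-2, 2, -3], [0, 0, 0], 0],
    [[-2, 2, -3], [0, 0, 0], 0],
  ],
)

```text
time_s: 7.35
tool_pos: [469.6, -273.3, 55.7]
tool_rot: [[0.116, 0.993, 0.001], [0.993, -0.116, -0.001], [-0.0, 0.001, -1.0]]
ft_force: [-4.8, 1.0, 14.6]
opening: 0.337
gripper_force: 41.9
```

>>> send_rows(
  plan=[
    [[0, 0, -50], [0, 0, 0], 0],
    [[0, 0, -100], [0, 0, 0], 0],
    [[460, 1, -105], [0, 0, 0], 0],
    [[460, 1, -105], [0, 0, 0], 0],
    [[460, 1, -105], [0, 0, 0], 0],
    [[460, 1, -105], [0, 0, 0], 0],
    [[460, 1, -105], [0, 0, 0], 0],
    [[460, 1, -105], [0, 0, 0], 0],
  ],
)

```text
time_s: 8.15
tool_pos: [504.4, 26.6, 158.2]
tool_rot: [[0.116, 0.993, -0.0], [0.993, -0.116, -0.0], [-0.0, -0.0, -1.0]]
ft_force: [0.6, 0.1, -1.9]
opening: 0.336
gripper_force: 40.7
```

```bash
python3 - <<'E'
from h import *
obs();print(dist([523.5,183.8,161]))
E
```

```text
t 8.15 tcp [504.4  26.6 158.2] R [[0.116, 0.993, -0.0], [0.993, -0.116, -0.0], [-0.0, -0.0, -1.0]] F [ 0.6  0.1 -1.9] op 0.336 gf 40.7 q [ 0.03  0.53 -0.2   1.99  0.17  0.64 -0.4 ]
[158.4   0.8  -2.8]
```

>>> send_rows(
  plan=[
    [[160, 1, -3], [0, 0, 0], 0],
    [[160, 1, -3], [0, 0, 0], 0],
    [[160, 1, -3], [0, 0, 0], 0],
    [[160, 1, -3], [0, 0, 0], 0],
    [[160, 1, -3], [0, 0, 0], 0],
    [[160, 1, -3], [0, 0, 0], 0],
    [[160, 1, -3], [0, 0, 0], 0],
  ],
)

```text
time_s: 8.85
tool_pos: [524.1, 180.8, 160.9]
tool_rot: [[0.119, 0.993, -0.001], [0.993, -0.119, -0.002], [-0.002, -0.001, -1.0]]
ft_force: [-0.1, -0.8, -2.9]
opening: 0.339
gripper_force: 40.6
```

```bash
python3 - <<'E'
from h import *
print(dist([523.5,183.8,60]))
E
```

```text
[  3.1  -0.9 100.9]
```

>>> send_rows(
  plan=[
    [[2, -1, 20], [0, 0, 0], 0],
    [[2, -1, 40], [0, 0, 0], 0],
    [[2, -1, 48], [0, 0, 0], 0],
    [[2, -1, 54], [0, 0, 0], 0],
    [[2, -1, 60], [0, 0, 0], 0],
    [[2, -1, 68], [0, 0, 0], 0],
    [[2, -1, 76], [0, 0, 0], 0],
    [[2, -1, 76], [0, 0, 0], 0],
  ],
)

```text
time_s: 9.65
tool_pos: [522.8, 185.4, 84.2]
tool_rot: [[0.115, 0.993, -0.002], [0.993, -0.115, -0.001], [-0.001, -0.002, -1.0]]
ft_force: [-1.0, 0.5, -2.8]
opening: 0.337
gripper_force: 40.6
```

>>> send_rows(
  plan=[
    [[0, 0, 15], [0, 0, 0], 0],
    [[0, 0, 22], [0, 0, 0], 0],
    [[0, 0, 23], [0, 0, 0], 0],
    [[0, 0, 23], [0, 0, 0], 0],
    [[0, 0, 23], [0, 0, 0], 0.5],
    [[0, 0, 23], [0, 0, 0], 0.5],
    [[0, 0, -20], [0, 0, 0], 0.5],
    [[0, 0, -66], [0, 0, 0], 0.5],
  ],
)

```text
time_s: 10.45
tool_pos: [522.5, 185.4, 151.3]
tool_rot: [[0.115, 0.993, -0.003], [0.993, -0.115, -0.001], [-0.001, -0.003, -1.0]]
ft_force: [1.1, 0.5, 0.7]
opening: 0.498
gripper_force: 0.0
```

>>> send_rows(
  plan=[
    [[-415, 66, 0], [0, 0, 0], 1],
    [[-415, 66, 0], [0, 0, 0], 1],
    [[-415, 66, 0], [0, 0, 0], 1],
    [[-415, 66, 0], [0, 0, 0], 1],
    [[-415, 66, 0], [0, 0, 0], 1],
    [[-415, 66, 0], [0, 0, 0], 1],
    [[-415, 66, 0], [0, 0, 0], 1],
    [[-415, 66, 0], [0, 0, 0], 1],
  ],
)

```text
time_s: 11.25
tool_pos: [540.4, -216.1, 151.9]
tool_rot: [[0.116, 0.993, 0.001], [0.993, -0.116, -0.0], [-0.0, 0.001, -1.0]]
ft_force: [1.6, 0.7, 0.1]
opening: 0.995
gripper_force: 0.0
```

```bash
python3 - <<'E'
from h import *
d=imaging.get_image("top");P=pts(d)
q=np.zeros((480,640),bool);q[200:325,235:295]=1;q&=(P[...,2]>65)&(P[...,2]<150)
from scipy import ndimage as nd
l,n=nd.label(q)
for i in range(1,n+1):
    if (l==i).sum()>30:print(np.median(P[l==i],0).round(1))
obs();print(dist([540.5,-235,150]))
E
```

```text
[580.  177.1  82.4]
[521.7 184.9  82.8]
t 11.3 tcp [ 539.3 -228.8  151.8] R [[0.127, 0.992, 0.002], [0.992, -0.127, -0.009], [-0.009, 0.003, -1.0]] F [ 0.5 -8.6  0.4] op 0.998 gf 0.0 q [ 0.49  0.64 -0.22  1.78  0.21  0.74  0.03]
[-6.   2.   1.9]
```

>>> send_rows(
  plan=[
    [[0, 0, 0], [0, 0, 0], 1],
    [[0, 0, 0], [0, 0, 0], 1],
  ],
)

```text
time_s: 11.5
tool_pos: [540.3, -213.6, 151.5]
tool_rot: [[0.116, 0.993, 0.001], [0.993, -0.116, 0.001], [0.001, 0.001, -1.0]]
ft_force: [0.2, 0.8, 0.8]
opening: 0.999
gripper_force: 0.0
```

```bash
python3 - <<'E'
from h import *
obs();print(dist([540.5,-235,55]))
E
```

```text
t 11.5 tcp [ 540.3 -213.6  151.5] R [[0.116, 0.993, 0.001], [0.993, -0.116, 0.001], [0.001, 0.001, -1.0]] F [0.2 0.8 0.8] op 0.999 gf 0.0 q [ 0.48  0.64 -0.23  1.79  0.2   0.74  0.02]
[-21.3   2.6  96.4]
```

>>> send_rows(
  plan=[
    [[-21, 3, 0], [0, 0, 0], 1],
    [[-21, 3, 0], [0, 0, 0], 1],
    [[-21, 3, 40], [0, 0, 0], 1],
    [[-21, 3, 80], [0, 0, 0], 1],
    [[-21, 3, 97], [0, 0, 0], 1],
    [[-21, 3, 97], [0, 0, 0], 1],
    [[-21, 3, 97], [0, 0, 0], 1],
  ],
)

```text
time_s: 12.2
tool_pos: [541.5, -233.5, 54.6]
tool_rot: [[0.113, 0.994, 0.0], [0.994, -0.113, 0.001], [0.001, 0.0, -1.0]]
ft_force: [0.5, 0.1, 0.2]
opening: 1.002
gripper_force: 0.0
```

Good; grip, lift and go to pocket 2.

>>> send_rows(
  plan=[
    [[-1, 0, 0], [0, 0, 0], 0],
    [[-1, 0, 0], [0, 0, 0], 0],
    [[-1, 0, 0], [0, 0, 0], 0],
    [[-1, 0, 0], [0, 0, 0], 0],
    [[-1, 0, -2], [0, 0, 0], 0],
  ],
)

```text
time_s: 12.7
tool_pos: [540.6, -236.2, 56.3]
tool_rot: [[0.116, 0.993, -0.0], [0.993, -0.116, 0.0], [0.0, -0.0, -1.0]]
ft_force: [-0.2, 0.5, -1.4]
opening: 0.341
gripper_force: 39.5
```

```bash
python3 - <<'E'
from h import *
obs();print(dist([572.8,122.7,161]))
E
```

```text
t 12.7 tcp [ 540.6 -236.2   56.3] R [[0.116, 0.993, -0.0], [0.993, -0.116, 0.0], [0.0, -0.0, -1.0]] F [-0.2  0.5 -1.4] op 0.341 gf 39.5 q [ 0.48  0.78 -0.19  1.82  0.25  0.56  0.02]
[ 360.2   -9.5 -104.7]
```

>>> send_rows(
  plan=[
    [[0, 0, -50], [0, 0, 0], 0],
    [[0, 0, -100], [0, 0, 0], 0],
    [[359, -9, -104], [0, 0, 0], 0],
    [[359, -9, -104], [0, 0, 0], 0],
    [[359, -9, -104], [0, 0, 0], 0],
    [[359, -9, -104], [0, 0, 0], 0],
    [[359, -9, -104], [0, 0, 0], 0],
    [[359, -9, -104], [0, 0, 0], 0],
  ],
)

```text
time_s: 13.5
tool_pos: [567.4, 64.4, 159.4]
tool_rot: [[0.116, 0.993, -0.001], [0.993, -0.116, -0.0], [-0.0, -0.001, -1.0]]
ft_force: [2.2, 0.3, -1.4]
opening: 0.333
gripper_force: 40.6
```

>>> send_rows(
  plan=[
    [[50, 0, 0], [0, 0, 0], 0],
    [[50, 0, 0], [0, 0, 0], 0],
    [[50, 0, 0], [0, 0, 0], 0],
    [[50, 0, 0], [0, 0, 0], 0],
    [[50, 0, 0], [0, 0, 0], 0],
  ],
)

```text
time_s: 14.0
tool_pos: [573.5, 110.0, 159.3]
tool_rot: [[0.118, 0.993, -0.001], [0.993, -0.118, -0.001], [-0.001, -0.0, -1.0]]
ft_force: [0.2, -0.2, -2.2]
opening: 0.335
gripper_force: 40.5
```

```bash
python3 - <<'E'
from h import *
obs();print(dist([572.7,121.9,60]))
E
```

```text
t 14.0 tcp [573.5 110.  159.3] R [[0.118, 0.993, -0.001], [0.993, -0.118, -0.001], [-0.001, -0.0, -1.0]] F [ 0.2 -0.2 -2.2] op 0.335 gf 40.5 q [-0.11  0.63 -0.2   1.77  0.18  0.76 -0.52]
[11.8 -2.2 99.2]
```

>>> send_rows(
  plan=[
    [[11, -2, 0], [0, 0, 0], 0],
    [[11, -2, 30], [0, 0, 0], 0],
    [[11, -2, 45], [0, 0, 0], 0],
    [[11, -2, 52], [0, 0, 0], 0],
    [[11, -2, 58], [0, 0, 0], 0],
    [[11, -2, 66], [0, 0, 0], 0],
    [[11, -2, 75], [0, 0, 0], 0],
    [[11, -2, 75], [0, 0, 0], 0],
  ],
)

```text
time_s: 14.8
tool_pos: [572.3, 123.2, 83.5]
tool_rot: [[0.116, 0.993, -0.002], [0.993, -0.116, -0.0], [-0.001, -0.002, -1.0]]
ft_force: [-0.1, 0.5, -2.3]
opening: 0.339
gripper_force: 40.5
```

>>> send_rows(
  plan=[
    [[0, 0, 15], [0, 0, 0], 0],
    [[0, 0, 22], [0, 0, 0], 0],
    [[0, 0, 23], [0, 0, 0], 0],
    [[0, 0, 23], [0, 0, 0], 0],
    [[0, 0, 23], [0, 0, 0], 0.5],
    [[0, 0, 23], [0, 0, 0], 0.5],
    [[0, 0, -20], [0, 0, 0], 0.5],
    [[0, 0, -66], [0, 0, 0], 0.5],
  ],
)

```text
time_s: 15.6
tool_pos: [571.9, 123.3, 150.6]
tool_rot: [[0.115, 0.993, -0.003], [0.993, -0.115, -0.001], [-0.001, -0.003, -1.0]]
ft_force: [1.0, -0.4, 0.1]
opening: 0.496
gripper_force: 0.0
```

>>> send_rows(
  plan=[
    [[-472, 68, 0], [0, 0, 0], 1],
    [[-472, 68, 0], [0, 0, 0], 1],
    [[-472, 68, 0], [0, 0, 0], 1],
    [[-472, 68, 0], [0, 0, 0], 1],
    [[-472, 68, 0], [0, 0, 0], 1],
    [[-472, 68, 0], [0, 0, 0], 1],
    [[-472, 68, 0], [0, 0, 0], 1],
    [[-472, 68, 0], [0, 0, 0], 1],
  ],
)

```text
time_s: 16.4
tool_pos: [584.0, -278.7, 151.3]
tool_rot: [[0.116, 0.993, 0.001], [0.993, -0.116, -0.001], [-0.0, 0.002, -1.0]]
ft_force: [0.6, 0.3, -0.2]
opening: 0.998
gripper_force: 0.0
```

>>> send_rows(
  plan=[
    [[-70, 10, 0], [0, 0, 0], 1],
    [[-70, 10, 0], [0, 0, 0], 1],
    [[-70, 10, 0], [0, 0, 0], 1],
    [[-70, 10, 0], [0, 0, 0], 1],
    [[-70, 10, 0], [0, 0, 0], 1],
  ],
)

```text
time_s: 16.9
tool_pos: [586.4, -344.9, 150.8]
tool_rot: [[0.113, 0.994, 0.001], [0.994, -0.113, 0.001], [0.001, 0.001, -1.0]]
ft_force: [-0.5, 0.1, -0.6]
opening: 1.0
gripper_force: 0.0
```

```bash
python3 - <<'E'
from h import *
obs();print(dist([585.5,-353.5,55]))
d=imaging.get_image("top");P=pts(d)
q=np.zeros((480,640),bool);q[200:325,235:295]=1;q&=(P[...,2]>65)&(P[...,2]<150)
from scipy import ndimage as nd
l,n=nd.label(q)
for i in range(1,n+1):
    if (l==i).sum()>30:print(np.median(P[l==i],0).round(1))
E
```

```text
t 16.9 tcp [ 586.4 -344.9  150.8] R [[0.113, 0.994, 0.001], [0.994, -0.113, 0.001], [0.001, 0.001, -1.0]] F [-0.5  0.1 -0.6] op 1.0 gf 0.0 q [ 0.63  0.77 -0.25  1.49  0.22  0.91  0.2 ]
[-8.8 -0.  95.8]
[579.9 177.   82.6]
[571.4 122.8  83.3]
[521.7 184.8  82.3]
```

>>> send_rows(
  plan=[
    [[-7, 0, 0], [0, 0, 0], 1],
    [[-7, 0, 40], [0, 0, 0], 1],
    [[-7, 0, 80], [0, 0, 0], 1],
    [[-7, 0, 96], [0, 0, 0], 1],
    [[-7, 0, 96], [0, 0, 0], 1],
    [[-7, 0, 96], [0, 0, 0], 1],
  ],
)

```text
time_s: 17.55
tool_pos: [586.0, -354.2, 55.6]
tool_rot: [[0.115, 0.993, 0.002], [0.993, -0.115, -0.001], [-0.0, 0.002, -1.0]]
ft_force: [0.1, 0.8, 1.0]
opening: 1.003
gripper_force: 0.0
```

>>> send_rows(
  plan=[
    [[0, 0, 0], [0, 0, 0], 0],
    [[0, 0, 0], [0, 0, 0], 0],
    [[0, 0, 0], [0, 0, 0], 0],
    [[0, 0, 0], [0, 0, 0], 0],
    [[0, 0, -2], [0, 0, 0], 0],
  ],
)

```text
time_s: 18.05
tool_pos: [584.8, -354.0, 56.6]
tool_rot: [[0.115, 0.993, -0.0], [0.993, -0.115, 0.0], [0.0, -0.0, -1.0]]
ft_force: [-0.9, -0.5, -1.5]
opening: 0.335
gripper_force: 39.5
```

```bash
python3 - <<'E'
from h import *
o=obs();e=(np.array(o["tool_rot"]).T@(np.array([585.7,-353.8,55])-o["tool_pos"]));print(e);print(dist([461.6,135.6,161])-[e[0],0,0])
E
```

```text
t 18.05 tcp [ 584.8 -354.    56.6] R [[0.115, 0.993, -0.0], [0.993, -0.115, 0.0], [0.0, -0.0, -1.0]] F [-0.9 -0.5 -1.5] op 0.335 gf 39.5 q [ 0.63  0.89 -0.22  1.54  0.25  0.75  0.18]
[0.32110635 0.90714817 1.56753149]
[ 471.77889365 -178.9        -104.4       ]
```

>>> send_rows(
  plan=[
    [[0, 0, -50], [0, 0, 0], 0],
    [[0, 0, -100], [0, 0, 0], 0],
    [[472, -179, -104], [0, 0, 0], 0],
    [[472, -179, -104], [0, 0, 0], 0],
    [[472, -179, -104], [0, 0, 0], 0],
    [[472, -179, -104], [0, 0, 0], 0],
    [[472, -179, -104], [0, 0, 0], 0],
    [[472, -179, -104], [0, 0, 0], 0],
  ],
)

```text
time_s: 18.85
tool_pos: [510.6, -61.4, 158.9]
tool_rot: [[0.116, 0.993, -0.0], [0.993, -0.116, 0.0], [0.0, -0.0, -1.0]]
ft_force: [1.0, 0.5, -2.7]
opening: 0.332
gripper_force: 40.6
```

>>> send_rows(
  plan=[
    [[190, -72, 0], [0, 0, 0], 0],
    [[190, -72, 0], [0, 0, 0], 0],
    [[190, -72, 0], [0, 0, 0], 0],
    [[190, -72, 0], [0, 0, 0], 0],
    [[190, -72, 0], [0, 0, 0], 0],
    [[190, -72, 0], [0, 0, 0], 0],
    [[190, -72, 0], [0, 0, 0], 0],
  ],
)

```text
time_s: 19.55
tool_pos: [462.1, 132.6, 158.7]
tool_rot: [[0.117, 0.993, -0.0], [0.993, -0.117, -0.001], [-0.001, -0.0, -1.0]]
ft_force: [0.6, -0.2, -2.3]
opening: 0.336
gripper_force: 40.5
```

```bash
python3 - <<'E'
from h import *
obs();print(dist([461.6,135.3,60]))
E
```

```text
t 19.55 tcp [462.1 132.6 158.7] R [[0.117, 0.993, -0.0], [0.993, -0.117, -0.001], [-0.001, -0.0, -1.0]] F [ 0.6 -0.2 -2.3] op 0.336 gf 40.5 q [-0.19  0.51 -0.21  2.05  0.18  0.6  -0.64]
[ 2.7 -0.8 98.7]
```

>>> send_rows(
  plan=[
    [[2, -1, 0], [0, 0, 0], 0],
    [[2, -1, 30], [0, 0, 0], 0],
    [[2, -1, 45], [0, 0, 0], 0],
    [[2, -1, 52], [0, 0, 0], 0],
    [[2, -1, 58], [0, 0, 0], 0],
    [[2, -1, 66], [0, 0, 0], 0],
    [[2, -1, 75], [0, 0, 0], 0],
    [[2, -1, 75], [0, 0, 0], 0],
  ],
)

```text
time_s: 20.35
tool_pos: [460.8, 135.8, 83.0]
tool_rot: [[0.116, 0.993, -0.001], [0.993, -0.116, -0.001], [-0.001, -0.001, -1.0]]
ft_force: [-0.2, 0.4, -2.9]
opening: 0.337
gripper_force: 40.5
```

>>> send_rows(
  plan=[
    [[0, 0, 15], [0, 0, 0], 0],
    [[0, 0, 22], [0, 0, 0], 0],
    [[0, 0, 23], [0, 0, 0], 0],
    [[0, 0, 23], [0, 0, 0], 0],
    [[0, 0, 23], [0, 0, 0], 0.5],
    [[0, 0, 23], [0, 0, 0], 0.5],
    [[0, 0, -20], [0, 0, 0], 0.5],
    [[0, 0, -66], [0, 0, 0], 0.5],
  ],
)

```text
time_s: 21.15
tool_pos: [460.2, 135.7, 150.0]
tool_rot: [[0.115, 0.993, -0.004], [0.993, -0.115, -0.001], [-0.001, -0.003, -1.0]]
ft_force: [1.6, -0.2, 0.0]
opening: 0.499
gripper_force: 0.0
```

>>> send_rows(
  plan=[
    [[0, 0, -50], [0, 0, 0], 0],
    [[0, 0, -95], [0, 0, 0], 0],
    [[0, 0, -95], [0, 0, 0], 0],
    [[110, 42, -95], [0, 0, 0], 0],
    [[110, 42, -95], [0, 0, 0], 0],
    [[110, 42, -95], [0, 0, 0], 0],
  ],
)

```text
time_s: 21.75
tool_pos: [516.9, 245.7, 245.3]
tool_rot: [[0.112, 0.994, 0.002], [0.994, -0.112, 0.004], [0.005, 0.002, -1.0]]
ft_force: [-1.3, -0.8, 0.6]
opening: 0.001
gripper_force: 0.0
```

>>> send_rows(
  plan=[
    [[110, 42, 0], [0, 0, 0], 0],
    [[110, 42, 0], [0, 0, 0], 0],
    [[110, 42, 0], [0, 0, 0], 0],
    [[110, 42, 0], [0, 0, 0], 0],
    [[110, 42, 0], [0, 0, 0], 0],
  ],
)

```text
time_s: 22.25
tool_pos: [569.5, 343.9, 244.2]
tool_rot: [[0.115, 0.993, -0.001], [0.993, -0.115, -0.002], [-0.002, -0.001, -1.0]]
ft_force: [1.0, 1.2, -1.3]
opening: 0.0
gripper_force: 0.0
```

```bash
cat >>h.py <<'E'
def cf(p):
    k=np.load("case.npz");p=np.asarray(p,float);q=p.copy();q[...,:2]=(p[...,:2]-k["c"])@k["R"];return q
E
python3 - <<'E'
from h import *
o=obs();print("tcp case",cf(o["tool_pos"]).round(1))
d=dict(np.load("top0.npz"));Q=cf(pts(d));d2=imaging.get_image("top");Q2=cf(pts(d2))
m=(abs(Q[...,0])<115)&(Q[...,1]>70)&(Q[...,1]<200)&(Q[...,2]>60)&(d["image"][...,0]>90)&(d["image"][...,2]<110)
A=Q[m]
for a in range(70,180,10):
    s=A[(A[:,1]>=a)&(A[:,1]<a+10)&(abs(A[:,0])>30)]
    if len(s):print(a,len(s),np.percentile(s[:,2],[5,50,95]).round(0))
hs=Q[(abs(Q[...,0])<22)&(Q[...,1]>80)&(Q[...,1]<200)&(Q[...,2]>90)&(d["image"].min(2)>140)];print("tongue",hs.min(0),hs.max(0))
w=Q[...,0:3][(d["image"].min(2)>150)&(Q[...,2]>130)&(Q[...,2]<165)&(Q[...,1]>200)&(Q[...,1]<350)];print("can case",np.median(w,0))
q=np.zeros((480,640),bool);q[200:325,235:295]=1;P=pts(d2);q&=(P[...,2]>65)&(P[...,2]<150)
from scipy import ndimage as nd
l,n=nd.label(q)
for i in range(1,n+1):
    if (l==i).sum()>30:print(np.median(P[l==i],0).round(1),(l==i).sum())
E
```

```text
t 22.25 tcp [569.5 343.9 244.2] R [[0.115, 0.993, -0.001], [0.993, -0.115, -0.002], [-0.002, -0.001, -1.0]] F [ 1.   1.2 -1.3] op 0.0 gf 0.0 q [-0.45  0.65 -0.25  1.45  0.17  1.07 -0.84]
tcp case [ -0.6 191.3 244.2]
70 14 [60. 68. 79.]
80 16 [68. 86. 97.]
90 18 [ 86. 101. 112.]
100 17 [107. 120. 129.]
110 193 [ 61.  65. 137.]
120 623 [ 69.  83. 157.]
130 479 [ 85. 147. 153.]
140 268 [140. 144. 149.]
150 255 [134. 139. 143.]
160 56 [131. 135. 137.]
tongue [-21.96442261 113.92102774 157.01524238] [ 21.95657774 153.22673205 203.47806033]
can case [-129.18407298  258.01904908  148.31534886]
[580.1 176.7  83.2] 126
[571.4 123.   82.8] 125
[521.7 184.5  82.6] 127
[461.8 133.   82.9] 126
```

```bash
python3 - <<'E'
from h import *
for t in np.arange(2.1,-0.01,-0.1):
    c,s=np.cos(t),np.sin(t);E=(62-124*c+44*s,50+124*s+44*c);F=(62-100*c+44*s,50+100*s+44*c)
    p=(E[0]+11,E[1]-24) if t>1.57 else (F[0]+11,F[1]);print(round(t,2),np.round(p))
E
```

```text
2.1 [174. 111.]
2.0 [165. 120.]
1.9 [155. 129.]
1.8 [144. 137.]
1.7 [133. 143.]
1.6 [121. 149.]
1.5 [110. 153.]
1.4 [ 99. 156.]
1.3 [ 89. 158.]
1.2 [ 78. 159.]
1.1 [ 67. 159.]
1.0 [ 56. 158.]
0.9 [ 45. 156.]
0.8 [ 35. 152.]
0.7 [ 25. 148.]
0.6 [ 15. 143.]
0.5 [  6. 137.]
0.4 [ -2. 129.]
0.3 [-10. 122.]
0.2 [-16. 113.]
0.1 [-22. 104.]
-0.0 [-27.  94.]
```

>>> send_rows(
  plan=[
    [[0, 0, 50], [0, 0, 0], 0],
    [[0, 0, 100], [0, 0, 0], 0],
    [[0, 0, 132], [0, 0, 0], 0],
    [[0, 0, 132], [0, 0, 0], 0],
    [[0, 0, 132], [0, 0, 0], 0],
  ],
)

```text
time_s: 22.8
tool_pos: [570.6, 343.7, 113.8]
tool_rot: [[0.117, 0.993, 0.0], [0.993, -0.117, -0.0], [-0.0, 0.0, -1.0]]
ft_force: [-0.3, -0.1, 0.2]
opening: -0.001
gripper_force: 0.0
```

>>> send_rows(
  plan=[
    [[-14, 0, 0], [0, 0, 0], 0],
    [[-26, 0, -7], [0, 0, 0], 0],
    [[-36, 0, -16], [0, 0, 0], 0],
    [[-47, 0, -24], [0, 0, 0], 0],
    [[-58, 0, -30], [0, 0, 0], 0],
    [[-70, 0, -36], [0, 0, 0], 0],
    [[-81, 0, -40], [0, 0, 0], 0],
  ],
)

```text
time_s: 23.5
tool_pos: [561.9, 266.9, 157.0]
tool_rot: [[0.115, 0.993, 0.006], [0.993, -0.115, 0.007], [0.007, 0.005, -1.0]]
ft_force: [-1.1, 6.5, 2.9]
opening: -0.004
gripper_force: 3.0
```

```bash
python3 - <<'E'
from h import *
o=obs();print("tcp case",cf(o["tool_pos"]).round(1))
d=imaging.get_image("scene");cv2.imwrite("pics/s3.png",cv2.resize(d["image"][60:300,230:490],None,fx=2,fy=2))
E
```

```text
t 23.5 tcp [561.9 266.9 157. ] R [[0.115, 0.993, 0.006], [0.993, -0.115, 0.007], [0.007, 0.005, -1.0]] F [-1.1  6.5  2.9] op -0.004 gf 3.0 q [-0.34  0.68 -0.24  1.68  0.21  0.81 -0.79]
tcp case [  0.6 113.9 157. ]
```

View pics/s3.png

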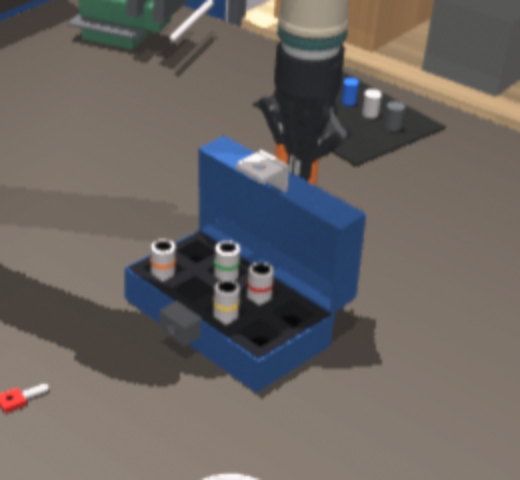

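>>> send_rows(
  plan=[
    [[-11, 0, -3], [0, 0, 0], 0],
    [[-21, 0, -5], [0, 0, 0], 0],
    [[-32, 0, -6], [0, 0, 0], 0],
    [[-43, 0, -6], [0, 0, 0], 0],
    [[-54, 0, -5], [0, 0, 0], 0],
    [[-65, 0, -3], [0, 0, 0], 0],
    [[-75, 0, 1], [0, 0, 0], 0],
  ],
)

```text
time_s: 24.25
tool_pos: [553.8, 189.5, 154.7]
tool_rot: [[0.116, 0.993, 0.005], [0.993, -0.116, 0.002], [0.002, 0.005, -1.0]]
ft_force: [0.1, 1.1, 6.3]
opening: 0.0
gripper_force: 2.5
```

```bash
python3 - <<'E'
from h import *
o=obs();print("tcp case",cf(o["tool_pos"]).round(1))
E
```

```text
t 24.25 tcp [553.8 189.5 154.7] R [[0.116, 0.993, 0.005], [0.993, -0.116, 0.002], [0.002, 0.005, -1.0]] F [0.1 1.1 6.3] op 0.0 gf 2.5 q [-0.22  0.64 -0.25  1.78  0.22  0.75 -0.7 ]
tcp case [  1.4  36.1 154.7]
```

>>> send_rows(
  plan=[
    [[-10, 0, 4], [0, 0, 0], 0],
    [[-20, 0, 9], [0, 0, 0], 0],
    [[-29, 0, 15], [0, 0, 0], 0],
    [[-37, 0, 23], [0, 0, 0], 0],
    [[-45, 0, 30], [0, 0, 0], 0],
    [[-51, 0, 39], [0, 0, 0], 0],
    [[-55, 0, 46], [0, 0, 0], 0],
  ],
)

```text
time_s: 24.95
tool_pos: [545.3, 133.6, 104.8]
tool_rot: [[0.116, 0.993, -0.001], [0.993, -0.116, -0.001], [-0.001, -0.001, -1.0]]
ft_force: [-0.7, -1.2, 3.1]
opening: -0.001
gripper_force: 1.5
```

```bash
python3 - <<'E'
from h import *
o=obs();print("tcp case",cf(o["tool_pos"]).round(1))
E
```

```text
t 24.95 tcp [545.3 133.6 104.8] R [[0.116, 0.993, -0.001], [0.993, -0.116, -0.001], [-0.001, -0.001, -1.0]] F [-0.7 -1.2  3.1] op -0.001 gf 1.5 q [-0.14  0.68 -0.23  1.87  0.25  0.61 -0.65]
tcp case [ -0.6 -20.3 104.8]
```

Press down slowly.

>>> send_rows(
  plan=[
    [[-4, 0, 4], [0, 0, 0], 0],
    [[-6, 0, 8], [0, 0, 0], 0],
    [[-7, 0, 11], [0, 0, 0], 0],
    [[-7, 0, 12], [0, 0, 0], 0],
    [[-7, 0, 13], [0, 0, 0], 0],
    [[-7, 0, 13], [0, 0, 0], 0],
  ],
)

```text
time_s: 25.55
tool_pos: [544.2, 127.8, 94.0]
tool_rot: [[0.115, 0.993, -0.001], [0.993, -0.115, -0.001], [-0.002, -0.001, -1.0]]
ft_force: [-3.3, -2.2, 14.5]
opening: -0.0
gripper_force: 7.1
```

>>> send_rows(
  plan=[
    [[0, 0, -40], [0, 0, 0], 0],
    [[0, 0, -80], [0, 0, 0], 0],
    [[0, 0, -80], [0, 0, 0], 0.6],
    [[0, 0, -80], [0, 0, 0], 0.6],
    [[0, 0, -80], [0, 0, 0], 0.6],
  ],
)

```text
time_s: 26.05
tool_pos: [543.9, 128.2, 171.8]
tool_rot: [[0.115, 0.993, -0.002], [0.993, -0.115, -0.001], [-0.001, -0.002, -1.0]]
ft_force: [-0.8, -0.2, 0.2]
opening: 0.51
gripper_force: 0.0
```

```bash
cat > pin.py <<'E'
from h import *
def pin(d,tag=""):
    im=d["image"];h=cv2.cvtColor(im,cv2.COLOR_BGR2HSV);P=pts(d)
    reg=(P[...,2]<25)&(P[...,2]>-10)&(P[...,0]>380)&(P[...,0]<640)&(P[...,1]>-190)&(P[...,1]<70)
    red=reg&(h[...,1]>130)&((h[...,0]<8)|(h[...,0]>172))&(h[...,2]>70)
    n,l,st,_=cv2.connectedComponentsWithStats(red.astype(np.uint8));i=1+np.argmax(st[1:,4]);red=l==i
    v,u=np.nonzero(red);g=ray(d,u.mean(),v.mean(),8)
    X=np.linalg.norm(P[...,:2]-g[:2],axis=-1)
    sh=reg&(im.min(2)>135)&(X<55);v2,u2=np.nonzero(sh)
    W=np.array([ray(d,a,b,7) for a,b in zip(u2,v2)])[:,:2];G=np.array([ray(d,a,b,9) for a,b in zip(u,v)])[:,:2]
    s=W.mean(0);ax=(s-g[:2])/np.linalg.norm(s-g[:2])
    _,_,V=np.linalg.svd(W-s);e=V[0]*np.sign(V[0]@ax)
    print(tag,"grip",g[:2].round(1),"n",len(G),len(W),"shaft",s.round(1),"ang c-c",np.degrees(np.arctan2(ax[1],ax[0])).round(1),"ang pca",np.degrees(np.arctan2(e[1],e[0])).round(1),"grip ext",((G-g[:2])@ax).min().round(1),((G-g[:2])@ax).max().round(1),"shaft ext",((W-g[:2])@ax).min().round(1),((W-g[:2])@ax).max().round(1),"z",np.median(P[red][:,2]).round(1))
E
python3 - <<'E'
from pin import *
d=imaging.get_image("top");pin(d,"top");cv2.imwrite("pics/t4.png",np.vstack([cv2.resize(d["image"][200:330,220:420],None,fx=2.5,fy=2.5)]))
d=imaging.get_image("scene");pin(d,"scene")
obs()
E
```

```text
top grip [ 463.1 -124.7] n 107 36 shaft [471.  -98.3] ang c-c 73.1 ang pca 71.0 grip ext -14.5 15.0 shaft ext 13.9 44.0 z 8.7
scene grip [ 467.6 -125.2] n 130 47 shaft [474.8 -95.9] ang c-c 76.2 ang pca 69.8 grip ext -15.3 14.9 shaft ext 16.1 45.6 z 6.9
t 26.15 tcp [543.9 128.1 171.5] R [[0.115, 0.993, -0.003], [0.993, -0.115, -0.001], [-0.001, -0.003, -1.0]] F [-1.  -0.2  0. ] op 0.598 gf 0.0 q [-0.11  0.59 -0.27  1.83  0.21  0.76 -0.6 ]
```

View pics/t4.png

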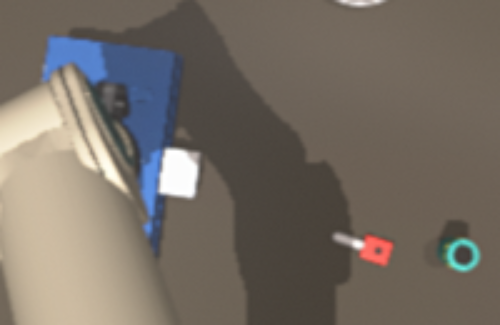

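>>> send_rows(
  plan=[
    [[-261, -51, 0], [0, 0, 11.4], 0.6],
    [[-261, -51, 0], [0, 0, 11.4], 0.6],
    [[-261, -51, 0], [0, 0, 11.4], 0.6],
    [[-261, -51, 0], [0, 0, 11.4], 0.6],
    [[-261, -51, 70], [0, 0, 11.4], 0.6],
    [[-261, -51, 70], [0, 0, 11.4], 0.6],
    [[-261, -51, 70], [0, 0, 11.4], 0.6],
    [[-261, -51, 70], [0, 0, 11.4], 0.6],
  ],
)

```text
time_s: 26.95
tool_pos: [463.0, -125.2, 101.5]
tool_rot: [[0.311, 0.95, -0.003], [0.95, -0.311, 0.001], [0.0, -0.003, -1.0]]
ft_force: [0.8, 0.8, 0.1]
opening: 0.6
gripper_force: 0.0
```

>>> send_rows(
  plan=[
    [[0, 0, 0], [0, 0, 0], 0.6],
    [[0, 0, 0], [0, 0, 0], 0.6],
    [[0, 0, 0], [0, 0, 0], 0.6],
  ],
)

```text
time_s: 27.25
tool_pos: [465.1, -124.1, 103.5]
tool_rot: [[0.308, 0.952, 0.002], [0.952, -0.308, 0.0], [0.001, 0.002, -1.0]]
ft_force: [-0.2, 0.7, -0.1]
opening: 0.598
gripper_force: 0.0
```

```bash
python3 - <<'E'
from pin import *
obs();print(dist([463.3,-126,3]))
try: pin(imaging.get_image("scene"),"scene")
except Exception as e:print(e)
try: pin(imaging.get_image("top"),"top")
except Exception as e:print(e)
E
```

```text
t 27.25 tcp [ 465.1 -124.1  103.5] R [[0.308, 0.952, 0.002], [0.952, -0.308, 0.0], [0.001, 0.002, -1.0]] F [-0.2  0.7 -0.1] op 0.598 gf 0.0 q [ 0.33  0.6  -0.19  2.09  0.24  0.46 -0.35]
[ -2.5  -1.3 100.5]
scene grip [ 467.8 -125.9] n 127 52 shaft [474.5 -94.6] ang c-c 77.8 ang pca 73.4 grip ext -15.9 15.7 shaft ext 16.9 47.9 z 7.1
attempt to get argmax of an empty sequence
```

>>> send_rows(
  plan=[
    [[-2, -1, 30], [0, 0, 0], 0.6],
    [[-2, -1, 60], [0, 0, 0], 0.6],
    [[-2, -1, 85], [0, 0, 0], 0.6],
    [[-2, -1, 98], [0, 0, 0], 0.6],
    [[-2, -1, 98], [0, 0, 0], 0.6],
    [[-2, -1, 98], [0, 0, 0], 0.6],
    [[-2, -1, 98], [0, 0, 0], 0.6],
  ],
)

```text
time_s: 28.05
tool_pos: [463.6, -126.8, 5.8]
tool_rot: [[0.31, 0.951, 0.002], [0.951, -0.31, -0.0], [0.0, 0.002, -1.0]]
ft_force: [-0.1, 0.1, -0.4]
opening: 0.598
gripper_force: 0.0
```

```bash
python3 - <<'E'
from pin import *
obs()
d=imaging.get_image("scene");cv2.imwrite("pics/s5.png",cv2.resize(d["image"][190:310,170:330],None,fx=4,fy=4,interpolation=cv2.INTER_CUBIC))
E
```

```text
t 28.05 tcp [ 463.6 -126.8    5.8] R [[0.31, 0.951, 0.002], [0.951, -0.31, -0.0], [0.0, 0.002, -1.0]] F [-0.1  0.1 -0.4] op 0.598 gf 0.0 q [ 0.29  0.79 -0.12  2.13  0.39  0.23 -0.49]
```

View pics/s5.png

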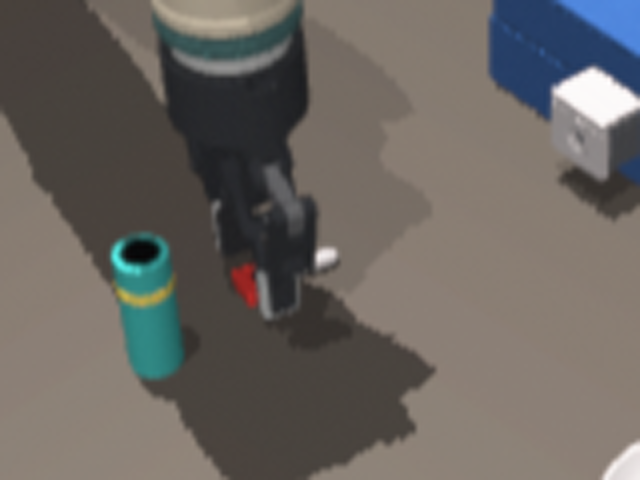

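>>> send_rows(
  plan=[
    [[0, 0, 3], [0, 0, 0], 0.6],
    [[0, 0, 3], [0, 0, 0], 0.35],
    [[0, 0, 3], [0, 0, 0], 0],
    [[0, 0, 3], [0, 0, 0], 0],
    [[0, 0, 3], [0, 0, 0], 0],
    [[0, 0, 3], [0, 0, 0], 0],
  ],
  newtons=70,
)

```text
time_s: 28.7
tool_pos: [463.0, -126.8, 2.8]
tool_rot: [[0.309, 0.951, 0.001], [0.951, -0.309, -0.001], [-0.0, 0.001, -1.0]]
ft_force: [-1.0, 0.3, 7.1]
opening: 0.253
gripper_force: 68.6
```

>>> send_rows(
  plan=[
    [[0, 0, -40], [0, 0, 0], 0],
    [[0, 0, -40], [0, 0, 0], 0],
    [[132, 27, -40], [0, 0, -11.4], 0],
    [[132, 27, -40], [0, 0, -11.4], 0],
    [[132, 27, -40], [0, 0, -11.4], 0],
    [[132, 27, -40], [0, 0, -11.4], 0],
    [[132, 27, -40], [0, 0, -11.4], 0],
    [[132, 27, -40], [0, 0, -11.4], 0],
  ],
)

```text
time_s: 29.5
tool_pos: [528.1, -11.1, 41.5]
tool_rot: [[0.117, 0.993, -0.002], [0.993, -0.117, -0.001], [-0.002, -0.001, -1.0]]
ft_force: [-0.0, -0.5, -0.9]
opening: 0.254
gripper_force: 69.1
```

```bash
cat > look.py <<'E'
from h import *
def look(k):
    o=obs();print("tcp case",cf(o["tool_pos"]).round(1),"xdir",np.degrees(np.arctan2(o["tool_rot"][1][0],o["tool_rot"][0][0])).round(2))
    d=imaging.get_image("scene");t=imaging.get_image("top");np.savez(f"s{k}.npz",**d);np.savez(f"t{k}.npz",**t)
    a=cv2.resize(d["image"][165:265,240:350],(440,400),interpolation=cv2.INTER_CUBIC)
    b=cv2.resize(t["image"][240:330,270:351],(360,400),interpolation=cv2.INTER_CUBIC)
    cv2.imwrite(f"pics/l{k}.png",np.hstack([a,b]))
E
python3 -c "
from look import *
look(6)"
```

```text
t 29.5 tcp [528.1 -11.1  41.5] R [[0.117, 0.993, -0.002], [0.993, -0.117, -0.001], [-0.002, -0.001, -1.0]] F [-0.  -0.5 -0.9] op 0.254 gf 69.1 q [ 0.14  0.76 -0.26  1.99  0.43  0.44 -0.56]
tcp case [  -1.1 -166.1   41.5] xdir 83.28
```

View pics/l6.png

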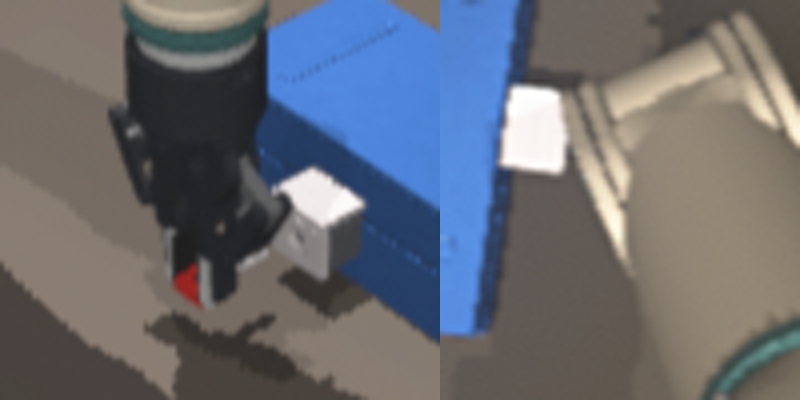

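```bash
python3 - <<'E'
from h import *
d=dict(np.load("s6.npz"));t=dict(np.load("t6.npz"))
def proj(p):
    q=np.linalg.inv(d["T"])@np.append(p,1);q=d["K"]@q[:3];return (q[:2]/q[2]).round(1)
k=np.load("case.npz");W=lambda x,y,z:np.append(k["R"]@np.array([x,y])+k["c"],z)
print("hole",proj(W(0,-96,38)),"top-front edge corners",proj(W(-22,-96,52)),proj(W(22,-96,52)))
tc=cf([528.1,-11.1,41.5]);print("tip pred",proj(W(tc[0],tc[1]+48,tc[2]+2.2)))
# tongue front corners/center from scene depth
P=cf(pts(d));im=d["image"]
m=(abs(P[...,0])<26)&(P[...,1]<-60)&(P[...,1]>-104)&(P[...,2]>15)&(P[...,2]<62);Q=P[m]
print("tongue depth ext",np.percentile(Q,[1,50,99],axis=0).round(1).tolist())
Pt=cf(pts(t));m=(abs(Pt[...,0])<32)&(Pt[...,1]<-66)&(Pt[...,1]>-110)&(Pt[...,2]>40)&(Pt[...,2]<70)&(t["image"].min(2)>140);Q=Pt[m];print("top hasp",np.percentile(Q,[2,50,98],axis=0).round(1).tolist())
# shaft tip/white pixels near finger
c=im[222:236,296:318].min(2);print(c)
c=im[212:234,306:322].mean(2).astype(int);print(c)
E
```

```text
hole [311.9 224.7] top-front edge corners [305.8 215.7] [318.3 224.6]
tip pred [304.6 226.5]
tongue depth ext [[-19.8, -94.9, 18.8], [14.3, -85.0, 48.1], [25.8, -60.4, 61.9]]
top hasp [[-21.3, -94.5, 57.1], [-1.8, -79.6, 61.8], [20.6, -66.7, 67.0]]
[[ 46  34  35  36  36  36  35  34  33  33  44  42  41  69 111 127 127 124
  117 128 130 134]
 [ 39  35  36  37  36  36  34  33  32  32  35  36  57 102 125 132 136 133
  102 114 127 131]
 [ 35  35  35  36  36  36  36  31  30  33  31  42  86 121 127 132 147 145
  109  99 124 129]
 [ 36  37  36  36  36  35  33  30  32  32  39  64 110 126 127 130 146 150
  133 107 125 128]
 [ 35  36  37  37  35  35  33  34  36  47  71  87 113 126 128 129 137 147
  143 126 126 128]
 [ 36  36  36  36  35  34  38  47  57  95 128 104 104 117 123 128 130 137
  139 132 123 128]
 [ 37  36  36  35  35  45  64  93 111 137 145 107  99 103 111 120 128 130
  134 130 123 128]
 [ 39  37  36  38  49  97 135 140 138 134 118 101  97  98 100 107 118 127
  130 129 129 129]
 [ 38  36  40  64  88 138 158 143 123 108 100  98  98  97  98  99 104 113
  123 128 129 130]
 [ 37  36  49 
[... 1226 characters left out ...]
 115 128 133 144 139 137 133]
 [ 32  42  87 123 129 133 149 146 110 100 126 130 132 133 136 132]
 [ 39  65 111 127 129 131 148 152 135 108 126 130 130 131 134 132]
 [ 71  91 117 128 129 131 138 148 144 128 128 129 130 131 133 132]
 [130 110 111 121 126 129 132 139 140 134 124 129 130 130 133 131]
 [147 114 108 110 116 124 129 132 135 132 124 129 130 131 134 132]
 [122 109 106 107 108 114 121 129 131 131 130 130 130 131 134 131]
 [107 106 107 106 107 108 111 118 125 130 131 132 130 131 133 129]
 [106 106 107 107 107 105 103  90  98 112 127 131 131 131 132 128]
 [107 106 106 106 103  88  82  61  60  79 105 119 129 132 134 129]
 [107 107 106 103  85  60  54  51  49  54  68  88 111 128 132 127]]
```

>>> send_rows(
  plan=[
    [[12, 1, 5], [0, 0, 0], 0],
    [[12, 1, 5], [0, 0, 0], 0],
    [[12, 1, 5], [0, 0, 0], 0],
    [[12, 1, 5], [0, 0, 0], 0],
  ],
)

```text
time_s: 30.0
tool_pos: [531.4, 2.1, 36.8]
tool_rot: [[0.115, 0.993, -0.0], [0.993, -0.115, -0.0], [-0.0, -0.0, -1.0]]
ft_force: [0.5, 0.2, -0.7]
opening: 0.252
gripper_force: 69.1
```

```bash
python3 - <<'E'
from look import *
o=obs();tc=cf(o["tool_pos"]);print(tc.round(1))
d=imaging.get_image("scene");np.savez("s7.npz",**d)
def proj(p):
    q=np.linalg.inv(d["T"])@np.append(p,1);q=d["K"]@q[:3];return (q[:2]/q[2]).round(1)
k=np.load("case.npz");W=lambda x,y,z:np.append(k["R"]@np.array([x,y])+k["c"],z)
for n,p in dict(hole=W(0,-96,38),end=W(0,-64,38),m50=W(0,-146,38),z5=W(0,-96,43),x5=W(5,-96,38),tip=W(tc[0],tc[1]+48,tc[2]+2.2)).items():print(n,proj(p))
cv2.imwrite("pics/l7.png",cv2.resize(d["image"][200:245,285:335],(800,600)[::1],interpolation=cv2.INTER_CUBIC))
E
```

```text
t 30.0 tcp [531.4   2.1  36.8] R [[0.115, 0.993, -0.0], [0.993, -0.115, -0.0], [-0.0, -0.0, -1.0]] F [ 0.5  0.2 -0.7] op 0.252 gf 69.1 q [ 0.11  0.77 -0.25  1.99  0.43  0.43 -0.58]
[   0.6 -152.6   36.8]
hole [311.9 224.7]
end [321.9 219.1]
m50 [295.8 233.7]
z5 [312.  223.1]
x5 [313.4 225.7]
tip [309.4 226. ]
```

View pics/l7.png

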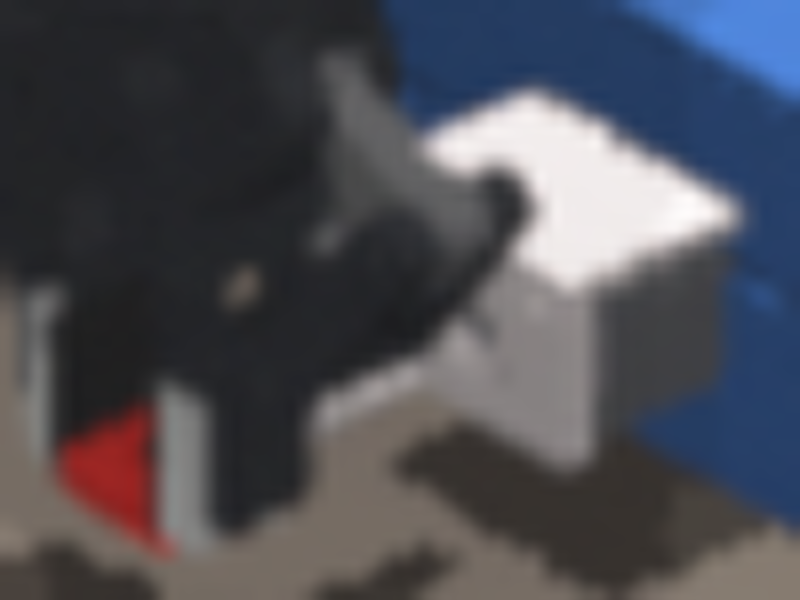

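>>> send_rows(
  plan=[
    [[4, -0.5, 0], [0, 0, 0], 0],
    [[7, -0.5, 0], [0, 0, 0], 0],
    [[10, -0.5, 0], [0, 0, 0], 0],
    [[13, -0.5, 0], [0, 0, 0], 0],
    [[13, -0.5, 0], [0, 0, 0], 0],
  ],
)

```text
time_s: 30.55
tool_pos: [532.7, 16.1, 36.9]
tool_rot: [[0.115, 0.993, 0.0], [0.993, -0.115, 0.0], [0.0, 0.0, -1.0]]
ft_force: [-0.2, -0.1, 1.0]
opening: 0.256
gripper_force: 69.1
```

```bash
python3 - <<'E'
from h import *
o=obs();print(cf(o["tool_pos"]).round(1))
E
```

```text
t 30.55 tcp [532.7  16.1  36.9] R [[0.115, 0.993, 0.0], [0.993, -0.115, 0.0], [0.0, 0.0, -1.0]] F [-0.2 -0.1  1. ] op 0.256 gf 69.1 q [ 0.08  0.77 -0.25  1.98  0.42  0.43 -0.6 ]
[   0.3 -138.6   36.9]
```

>>> send_rows(
  plan=[
    [[3, 0, -0.5], [0, 0, 0], 0],
    [[6, 0, -1], [0, 0, 0], 0],
    [[9, 0, -1], [0, 0, 0], 0],
    [[12, 0, -1], [0, 0, 0], 0],
    [[12, 0, -1], [0, 0, 0], 0],
  ],
)

```text
time_s: 31.05
tool_pos: [534.0, 28.0, 37.9]
tool_rot: [[0.115, 0.993, 0.0], [0.993, -0.115, 0.001], [0.001, 0.0, -1.0]]
ft_force: [0.6, -0.0, -0.4]
opening: 0.252
gripper_force: 69.1
```

>>> send_rows(
  plan=[
    [[4, 0, 0], [0, 0, 0], 0],
    [[8, 0, 0], [0, 0, 0], 0],
    [[11, 0, 0], [0, 0, 0], 0],
    [[13, 0, 0], [0, 0, 0], 0],
    [[14, 0, 0], [0, 0, 0], 0],
    [[15, 0, 0], [0, 0, 0], 0],
    [[15, 0, 0], [0, 0, 0], 0],
  ],
)

```text
time_s: 31.75
tool_pos: [535.6, 42.2, 37.9]
tool_rot: [[0.115, 0.993, 0.0], [0.993, -0.115, 0.0], [0.0, 0.0, -1.0]]
ft_force: [-0.3, -0.5, -0.3]
opening: 0.251
gripper_force: 69.1
```

```bash
python3 - <<'E'
from h import *
o=obs();print(cf(o["tool_pos"]).round(1))
E
```

```text
t 31.75 tcp [535.6  42.2  37.9] R [[0.115, 0.993, 0.0], [0.993, -0.115, 0.0], [0.0, 0.0, -1.0]] F [-0.3 -0.5 -0.3] op 0.251 gf 69.1 q [ 0.03  0.78 -0.25  1.97  0.41  0.44 -0.64]
[   0.3 -112.3   37.9]
```

>>> send_rows(
  plan=[
    [[1, 0, 0], [0, 0, 0], 0],
    [[2, 0, 0], [0, 0, 0], 0],
    [[3, 0, 0], [0, 0, 0], 0],
    [[3, 0, 0], [0, 0, 0], 0],
  ],
)

```text
time_s: 32.15
tool_pos: [535.8, 43.7, 37.8]
tool_rot: [[0.116, 0.993, -0.001], [0.993, -0.116, -0.002], [-0.002, -0.0, -1.0]]
ft_force: [0.1, -2.9, 0.4]
opening: 0.253
gripper_force: 69.3
```

```bash
python3 - <<'E'
from h import *
o=obs();print(cf(o["tool_pos"]).round(1))
d=imaging.get_image("scene");cv2.imwrite("pics/l8.png",cv2.resize(d["image"][200:245,285:335],(800,600)[::1],interpolation=cv2.INTER_CUBIC))
E
```

```text
t 32.15 tcp [535.8  43.7  37.8] R [[0.116, 0.993, -0.001], [0.993, -0.116, -0.002], [-0.002, -0.0, -1.0]] F [ 0.1 -2.9  0.4] op 0.253 gf 69.3 q [ 0.03  0.78 -0.24  1.97  0.41  0.45 -0.64]
[   0.3 -110.7   37.8]
```

View pics/l8.png

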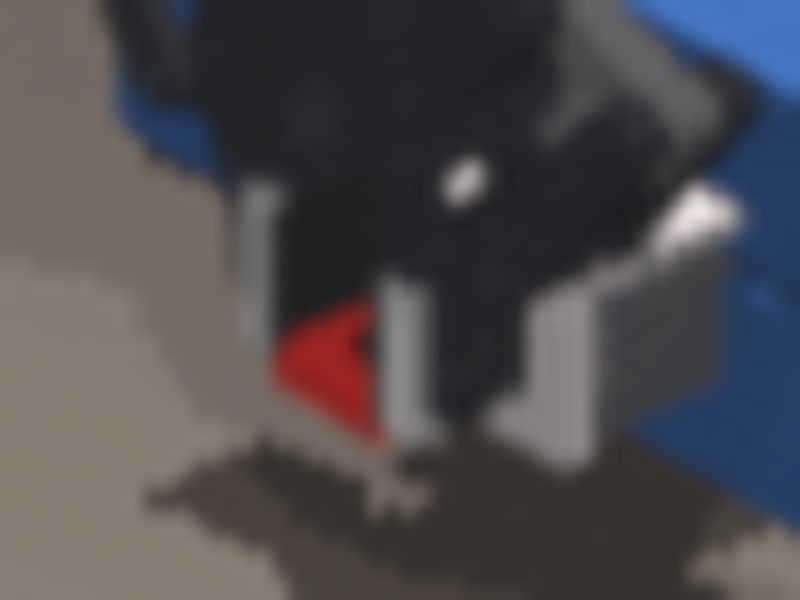

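>>> send_rows(
  plan=[
    [[1, 0, 0], [0, 0, 0], 0],
    [[2, 0, 0], [0, 0, 0], 0],
    [[2, 0, 0], [0, 0, 0], 0],
  ],
)

```text
time_s: 32.5
tool_pos: [535.8, 43.8, 37.8]
tool_rot: [[0.118, 0.993, -0.001], [0.993, -0.118, -0.004], [-0.004, -0.001, -1.0]]
ft_force: [-0.4, -7.5, 1.9]
opening: 0.255
gripper_force: 69.4
```

>>> send_rows(
  plan=[
    [[0.5, 0, 1], [0, 0, 0], 0],
    [[0, 0, 1], [0, 0, 0], 0.4],
    [[0, 0, 1], [0, 0, 0], 0.5],
    [[0, 0, 1], [0, 0, 0], 0.5],
    [[-2, 0, -20], [0, 0, 0], 0.5],
    [[-4, 0, -60], [0, 0, 0], 0.5],
    [[-10, 0, -100], [0, 0, 0], 0.5],
    [[-50, 0, -120], [0, 0, 0], 0.5],
  ],
)

```text
time_s: 33.3
tool_pos: [533.3, 3.8, 161.5]
tool_rot: [[0.106, 0.994, 0.007], [0.994, -0.106, 0.005], [0.006, 0.007, -1.0]]
ft_force: [0.2, 0.3, 0.1]
opening: 0.502
gripper_force: 0.0
```

>>> send_rows(
  plan=[
    [[-50, 0, -50], [0, 0, 0], 0.5],
    [[-100, 0, -80], [0, 0, 0], 0.5],
    [[-150, 0, -80], [0, 0, 0], 0.5],
    [[-200, 0, -80], [0, 0, 0], 0.5],
    [[-200, 0, -80], [0, 0, 0], 0.5],
    [[-200, 0, -80], [0, 0, 0], 0.5],
  ],
)

```text
time_s: 33.9
tool_pos: [506.5, -206.1, 237.9]
tool_rot: [[0.123, 0.992, 0.0], [0.992, -0.123, -0.002], [-0.002, 0.001, -1.0]]
ft_force: [-0.5, 0.1, 0.1]
opening: 0.498
gripper_force: 0.0
```

```bash
python3 - <<'E'
from h import *
obs()
d=imaging.get_image("scene");t=imaging.get_image("top")
cv2.imwrite("pics/l9.png",np.hstack([cv2.resize(d["image"][160:260,265:375],(440,400),interpolation=cv2.INTER_CUBIC),cv2.resize(t["image"][215:315,230:320],(360,400),interpolation=cv2.INTER_CUBIC)]))
P=cf(pts(t));im=t["image"];h=cv2.cvtColor(im,cv2.COLOR_BGR2HSV)
red=(h[...,1]>130)&((h[...,0]<8)|(h[...,0]>172))&(abs(P[...,0])<40)&(P[...,1]<-80)&(P[...,1]>-180);v,u=np.nonzero(red)
W=cf(np.array([ray(t,a,b,42) for a,b in zip(u,v)]));print("grip case",W.min(0),W.mean(0),W.max(0),np.median(P[red],0))
m=(abs(P[...,0])<100)&(P[...,1]>-40)&(P[...,1]<50);print("lid z",np.percentile(P[m][:,2],[5,50,95]))
q=P[m];A=np.c_[q[:,:2],np.ones(len(q))];ok=abs(q[:,2]-94)<8;print("plane",np.linalg.lstsq(A[ok],q[ok,2],rcond=None)[0])
E
```

```text
t 33.9 tcp [ 506.5 -206.1  237.9] R [[0.123, 0.992, 0.0], [0.992, -0.123, -0.002], [-0.002, 0.001, -1.0]] F [-0.5  0.1  0.1] op 0.498 gf 0.0 q [ 0.61  0.5  -0.41  1.79  0.25  0.9  -0.04]
grip case [-336.73279376 -124.50241432   42.        ] [ -6.07590387 -98.22594619  42.        ] [ 12.65407528 562.19182556  42.        ] [  -0.41613235 -109.64710469   36.62194801]
lid z [89.11723545 92.97439981 96.81727995]
plane [-2.11764942e-04 -1.80423355e-03  9.30032548e+01]
```

View pics/l9.png

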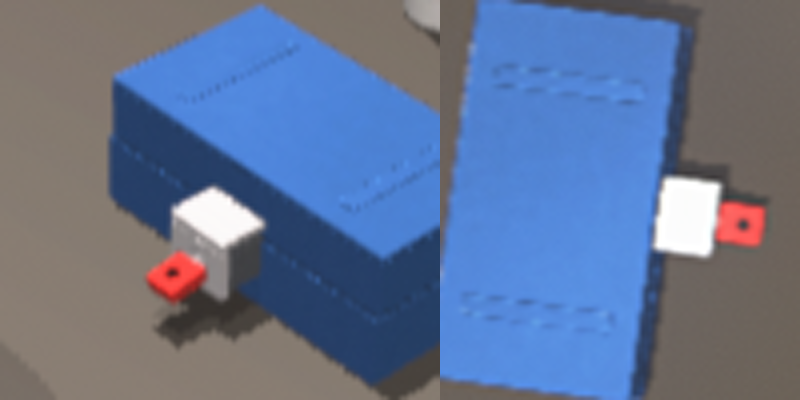

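```bash
python3 -c "
from bench import sign_off
print(sign_off())"
```

```text
the job is handed in; nothing more can be done
None
```

The job is handed in: all four deep sockets present (red, green, yellow and orange; blue was absent) stand on the floors of empty pockets, the lid is shut without slamming, and the pin is home with its grip against the hasp. Those are my last camera readings; `sign_off()` returned no verdict.

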